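# Load the module rack, put the puller away and lock the rack

### The arm

A 6-joint arm with a two-finger parallel gripper is mounted at the origin on the work surface. World frame = base frame: x ahead of the robot, y to its left, z up, the work surface at z = 0. Lengths are in mm, angles in rad, forces in N, time in s.
With the tool pointing down it reaches from about 375 to 925 mm from the base axis. Payload 5.7 kg.
Tool frame: the origin (TCP) lies at the very end of the fingers, on their centre line; the grasp point (between the pads) lies 19 mm behind it (env.grip_depth is the distance from the TCP to the grasp point, in mm); z points along the fingers, y is the line along which they close (so a half turn about z gives the same grasp; the last joint's range is limited). The gripper opens to 88 mm and grips with 3 to 60 N. Pads are 20 mm wide; open, the fingers measure 115 mm over their backs; the gripper's body (75 mm by 178 mm) begins 61 mm behind the grasp point.
Start: joints at [-1.403, 0.359, 1.51, -0, 1.272, -0.115], TCP at [167.413, -576.138, 222.623] pointing down, gripper open.
Joint ranges: [-2.97, 2.97], [-1.01, 2.36], [0.21, 2.38], [-0.96, 4.11], [0.2, 2.71], [-2.98, 2.98]. Speed limits (rad/s): [2.39, 2.39, 3.14, 3.14, 3.14, 3.14].

### API

Orientations are given as a unit quaternion [x, y, z, w].
In Python, from rig import env, optics gives the robot as it stands.
- The arm moves only by the tool apply_moves, never from a script. Its argument "motion" is a list of rows, each an object with "linear": the shift along the tool's x, y, z in cm, a list of three; "angular": the turn, a rotation vector about the tool's x, y, z in rad, a list of three; "hand": the finger opening in cm, from 0 to 8.78. A call has 1 to 8 rows; each row is the pose to reach, as a shift and turn from the pose commanded when the call began, along the tool's axes at that moment; what a row does not reach only later rows make up. A row lasts 1/12 s, in which the tool goes at most 41.7 mm and 7.16 degrees, less where a joint would pass 70% of its speed; a pose out of reach is approached as far as the arm can. A call with a gripper value outside its range is refused whole. The fingers move at their own pace and stop on an object; the grip force is fixed at half the most. Time passes only in rows, so rows that repeat a pose let the fingers close. It gives the time, the measured TCP pose, the force, the opening and the grip force at its end, in the units of the state.
- env.sense(): the state, without advancing time (a new reading comes with each control period).
- optics.get_image(name): name is "side" or "top" or "wrist"; returns the picture (384x512x3 uint8, red, green, blue); there is no depth.
- optics.camera_model(name): a dict with "fx", "fy", "cx", "cy" (pixels), "rvec" (rotation vector, rad) and "tvec" (3), from world to camera coordinates, as OpenCV has them. Camera axes: x right, y down, z forward; pixel columns grow to the right and rows downward; lengths in mm; the calibration is good to about 2 mm. A picture is of the moment at which its call begins: read the wrist's pose just before it. camera_model takes no time and is no camera call; for the wrist camera it gives the pose at the moment of the call.
- env.hand_in(): hands the job in; it is judged then, once.
The state is a dict: "t": time; "qpos": joint angles; "joint_vel": joint speeds; "effort": joint torques, N m; "tcp_pos": TCP position; "tcp_rot": TCP orientation; "ft_force": force on the tool from outside, world axes, zero at the start; "ft_torque": the same for the moment, N m; "gripper_width": finger opening in mm; "grasp_force": force on a finger pad.
Only numpy, scipy, OpenCV 4.12 (cv2) and the standard library are available. Lean on these libraries where they do the work, as an engineer would, in place of code of your own. Each camera call takes 0.05 s, during which the arm holds its last target. There are 200 camera calls.

### The job

Stand every plug-in module that is on the bench upright in the rack, right down on the slot floor, thick modules in the wide slots and thin ones in the narrow slots, one to a slot, and slide the card puller's blade fully into the slot of its holder. Only when all that is done, lock the rack: push the locking rod over the modules through both end-plate eyelets, from the end with the wide slots, until its handle meets the plate. Leave the mug, the knife and the multimeter where they are.

Things in the scene. Friction and masses are not known exactly. Their poses are not given: they have to be found in the camera images.
- thick1: one of two alike thick plug-in modules, loose, 0.16 kg, standing upright, 85 mm tall: black foot 54 x 27 mm and 8 mm high, aluminium box 60 mm wide (its x), 30 mm thick (its y), up to 55 mm, then a black pull tab 30 mm (x) by 10 mm (y), from 55 to 85 mm, central. Origin: centre of the underside; z up. Looks the same turned half round. Absent in some runs
- thick2: one of two alike thick plug-in modules, loose, 0.16 kg, standing upright, 85 mm tall: black foot 54 x 27 mm and 8 mm high, aluminium box 60 mm wide (its x), 30 mm thick (its y), up to 55 mm, then a black pull tab 30 mm (x) by 10 mm (y), from 55 to 85 mm, central. Origin: centre of the underside; z up. Looks the same turned half round. Absent in some runs
- thin1: one of three alike thin plug-in modules, loose, 0.11 kg, standing upright, 85 mm tall: black foot 54 x 17 mm and 8 mm high, aluminium box 60 mm wide (its x), 20 mm thick (its y), up to 55 mm, then a black pull tab 30 mm (x) by 10 mm (y), from 55 to 85 mm, central. Origin: centre of the underside; z up. Looks the same turned half round. Absent in some runs
- thin2: one of three alike thin plug-in modules, loose, 0.11 kg, standing upright, 85 mm tall: black foot 54 x 17 mm and 8 mm high, aluminium box 60 mm wide (its x), 20 mm thick (its y), up to 55 mm, then a black pull tab 30 mm (x) by 10 mm (y), from 55 to 85 mm, central. Origin: centre of the underside; z up. Looks the same turned half round. Absent in some runs
- thin3: one of three alike thin plug-in modules, loose, 0.11 kg, standing upright, 85 mm tall: black foot 54 x 17 mm and 8 mm high, aluminium box 60 mm wide (its x), 20 mm thick (its y), up to 55 mm, then a black pull tab 30 mm (x) by 10 mm (y), from 55 to 85 mm, central. Origin: centre of the underside; z up. Looks the same turned half round. Absent in some runs
- rack: fixed aluminium module rack, 72 mm (x) by 187 mm (y), open on top, slots in a row along y: from -y two wide (33 mm) then three narrow (23 mm), all 64 mm along x. Slot floors 6 mm up, walls between slots 6 mm thick and 40 mm high, side walls 30 mm high. 8 mm end plates, 123 mm high, 40 mm wide above 50 mm, each with an eyelet. Origin: centre of underside, z up
- eye_near (a point): centre of the round 14 mm eyelet (axis along rack y, 105 mm above the bench) in the rack's -y end plate, on the plate's outer (-y) face; the rod enters here towards rack +y
- eye_far (a point): centre of the eyelet in the rack's +y end plate, on the plate's outer (+y) face, 187 mm from eye_near; axes as the rack's
- rod: loose locking rod, 0.15 kg, lying level: black ribbed handle block 22 mm (x), 60 mm (y), 14 mm high, with a stiff steel rod, 8 mm diameter, 204 mm long, tapered end, out of the middle of its +y face, axis 7 mm above the underside. Origin: centre of the handle's underside. It balances in the handle, about 15 mm from its +y face. The handle does not fit the eyelets
- rod_shoulder (a point): on the rod's axis where it leaves the handle's +y face
- rod_tip (a point): the free end of the rod, 204 mm from rod_shoulder along +y
- puller: loose flat card puller, 0.08 kg, lying on the bench: grey handle 24 mm (x), 80 mm (y), 14 mm high, with a flat steel blade 22 mm wide (x), 3 mm thick, 55 mm long, out of its -y face at mid height (7 mm above the underside). Origin: centre of the handle's underside
- puller_shoulder (a point): centre of the handle's -y face, where the blade begins
- puller_tip (a point): the blade's free end, 55 mm from puller_shoulder
- holder: fixed holder of the puller: black block 60 mm (x), 58 mm (y), 40 mm high, clear roof; a level slot runs through it along y, 27 mm wide, 10 mm high (22 to 32 mm above the bench). Before its +y face a ledge 14 mm wide, 19 mm high reaches 62 mm out along +y; the handle rests on it once the blade is in. Blade enters towards -y. Origin: centre of the block's underside, z up
- holder_mouth (a point): centre of where the handle's -y face comes to lie at the slot's mouth, on the block's +y face, 26 mm above the bench (blade centre with the handle on the ledge)
- cutter: bystander: a utility knife with its black grip, 34 x 120 x 18 mm, on the bench beyond the work. Origin under its middle. Leave alone
- multimeter: bystander: a grey handheld multimeter, 150 x 76 x 36 mm. Origin under its middle. Leave alone
- mug: bystander: a white mug, radius 40 mm, 95 mm high. Origin: centre of its underside. Leave alone
- slot0 (a point): centre of the floor of wide slot 0 (counted from the rack's -y end), where a module's origin comes to lie
- slot1 (a point): centre of the floor of wide slot 1 (counted from the rack's -y end), where a module's origin comes to lie
- slot2 (a point): centre of the floor of narrow slot 2 (counted from the rack's -y end), where a module's origin comes to lie
- slot3 (a point): centre of the floor of narrow slot 3 (counted from the rack's -y end), where a module's origin comes to lie
- slot4 (a point): centre of the floor of narrow slot 4 (counted from the rack's -y end), where a module's origin comes to lie
Mind the look-alikes: they are no part of the job. What is shaped like the thin2 but orange or red is not meant.

How it is judged:
By the outcome, as a careful person would: the job done as asked, in the order asked, and still so for the second after the job is handed in, with the robot touching nothing.
Of thick1, thick2, thin1, thin2, thin3 only 3 to 5 are there at a start; the rules pass over those that are not, and their reading is None.
At some moment in a run one of rod, puller may be knocked a few centimetres aside while the robot is not near it.
It also fails if it takes over 210 s, if anything falls off the work surface, if the arm or the gripper's body presses on something with over 40 N, if the wrist force passes 120 N, or if a joint passes its speed limit or range.

## Working session

There is one attempt and no reset: what is moved stays moved. The work goes in short steps, Python scripts to look and compute and a tool call to move; the robot and the scene stay as the last step left them, time stands still between calls to the robot, and variables do not carry over. Pictures are saved under pics/ and viewed, at most 14 in all, crops included, and the job is handed in when it is done.

Besides the shell and the picture viewer there is one more tool, called in YAML: its name, and indented under it one key for each argument. apply_moves: Moves the arm, as the interface text tells. Its arguments: {"type":"object","properties":{"motion":{"type":"array","items":{"type":"object","properties":{"linear":{"type":"array","items":{"type":"number"}},"angular":{"type":"array","items":{"type":"number"}},"hand":{"type":"number"}}}}},"required":["motion"]}

```bash
ls; mkdir -p pics; python3 - <<'E'
from rig import env, optics
import cv2
s=env.sense();print(s)
for n in("top","side"):
    im=optics.get_image(n);cv2.imwrite(f"pics/{n}0.png",cv2.resize(im[:,:,::-1],(800,600),interpolation=cv2.INTER_CUBIC))
    cv2.imwrite(f"pics/{n}0raw.png",im[:,:,::-1])
    print(n,optics.camera_model(n))
print(optics.camera_model("wrist"))
E
```

```text
pics
{'t': 0.0, 'qpos': array([-1.40308593e+00,  3.59504552e-01,  1.51143359e+00, -4.38056146e-05,
        1.27251651e+00, -1.15093748e-01]), 'joint_vel': array([-0.00038035, -0.00022475, -0.00051836, -0.00122873, -0.00012057,
       -0.00092249]), 'effort': array([ 4.37297422e-03, -5.15362751e+01, -2.70720702e+01,  6.79517817e-02,
        3.49850161e-02, -1.34645588e-04]), 'tcp_pos': array([ 167.29228157, -575.47333252,  221.80944143]), 'tcp_rot': array([ 9.90018035e-01,  1.40937660e-01, -4.54125694e-05, -9.30124862e-04]), 'ft_force': array([ 0.93642699, -0.15098098,  0.89169778]), 'ft_torque': array([ 0.00574776, -0.02098376,  0.02269271]), 'grasp_force': 0.0, 'gripper_width': 87.75820208192177}
top {'fx': 380.7009117398703, 'fy': 380.7009117398703, 'cx': 256.42245609321566, 'cy': 187.48215938550703, 'rvec': array([ 2.13943128, -2.15877824,  0.07222657]), 'tvec': array([ -4.1845495 , 584.89321387, 956.35672518])}
side {'fx': 458.863924481425, 'fy': 458.863924481425, 'cx': 259.99437232619107, 'cy': 195.88146905221535, 'rvec': array([ 0.40298042, -2.81652879,  1.05594322]), 'tvec': array([524.29913122, 188.1141027 , 955.42861175])}
{'fx': 309.01956237550456, 'fy': 309.01956237550456, 'cx': 255.43527304360356, 'cy': 186.7219345238301, 'rvec': array([-2.35030737,  1.76511929,  0.21923789]), 'tvec': array([-599.08167913,  -30.1583491 ,  389.12243115])}
```

View pics/top0.png

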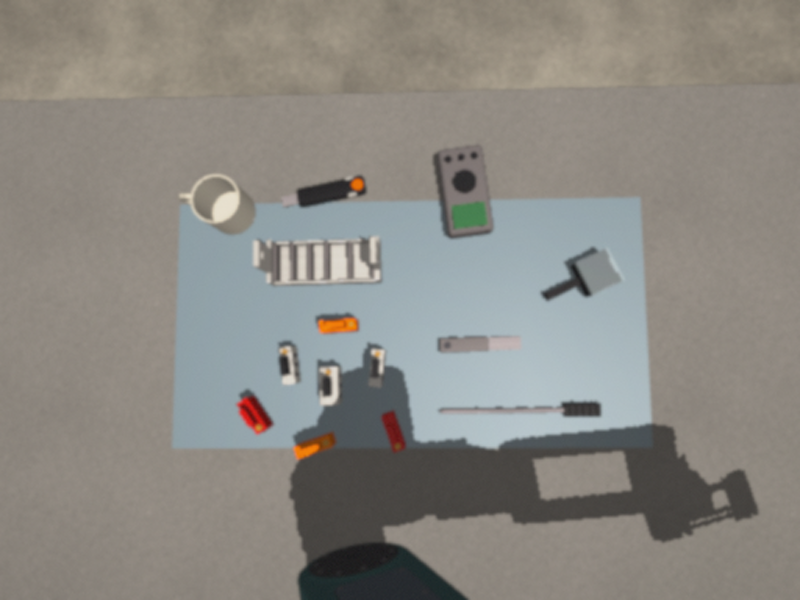

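View pics/side0.png

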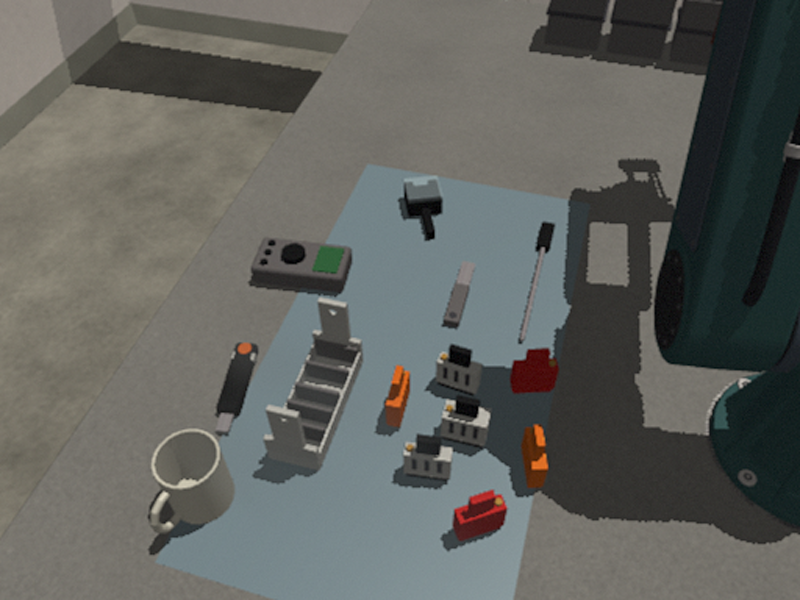

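The top view shows the rack at (320,260), with its wide slots to the right. There are three white modules, at (288,363), (328,383) and (376,365), and the others are orange or red decoys. The puller is at (462,343) with its blade to the right, the rod handle at (582,409) with its tip to the left, and the holder at (595,272) with its ledge to the lower left. The side view agrees.

```bash
cat > h.py <<'E'
from rig import env, optics
import cv2, numpy as np
from scipy.spatial.transform import Rotation as R
from scipy.optimize import least_squares
def cam(n): 
    c=optics.camera_model(n); return np.array([[c['fx'],0,c['cx']],[0,c['fy'],c['cy']],[0,0,1]]),c['rvec'],c['tvec']
def ray(C,uv,z):
    K,r,t=C;M=cv2.Rodrigues(r)[0]
    d=M.T@np.linalg.inv(K)@np.array([uv[0],uv[1],1.]);o=-M.T@t
    return o+d*(z-o[2])/d[2]
def proj(C,P): return cv2.projectPoints(np.float64(P).reshape(-1,1,3),C[1],C[2],C[0],None)[0][:,0]
def snap(n,name,s=1.5625):
    C=cam(n);im=optics.get_image(n)[:,:,::-1];cv2.imwrite(f"pics/{name}raw.png",im)
    cv2.imwrite(f"pics/{name}.png",cv2.resize(im,None,fx=s,fy=s,interpolation=cv2.INTER_CUBIC))
    np.savez(f"pics/{name}.npz",K=C[0],r=C[1],t=C[2]);return C
def load(name): d=np.load(f"pics/{name}.npz");return d['K'],d['r'],d['t']
def fit(C,pts,uv,x0):
    "pts Nx3 in object frame, uv raw px -> x,y,yaw"
    pts=np.float64(pts);uv=np.float64(uv)
    f=lambda p:(proj(C,R.from_euler('z',p[2]).apply(pts)+[p[0],p[1],0])-uv).ravel()
    s=least_squares(f,x0,loss='soft_l1');return s.x,np.abs(s.fun).max()
def down(yaw): # tool pointing down, tool y axis at angle yaw in world
    y=np.array([np.cos(yaw),np.sin(yaw),0]);z=np.array([0,0,-1.]);return R.from_matrix(np.c_[np.cross(y,z),y,z])
def delta(p,yaw,frm=None):
    "tool-frame shift cm and rotvec to reach TCP p with tool-y yaw (nearest half turn)"
    s=env.sense();p0,R0=(s['tcp_pos'],R.from_quat(s['tcp_rot'])) if frm is None else frm
    c=[(R0.inv()*down(yaw+k*np.pi)) for k in(0,1)]
    w=min(c,key=lambda q:q.magnitude()).as_rotvec()
    print('lin',np.round(R0.inv().apply(np.array(p)-p0)/10,2),'ang',np.round(w,3))
    return np.array(p,float),R0*R.from_rotvec(w)
def st():
    s=env.sense();R0=R.from_quat(s['tcp_rot']).as_matrix()
    print('t',round(s['t'],2),'tcp',np.round(s['tcp_pos'],1),'yaw',round(np.arctan2(R0[1,1],R0[0,1]),3),'f',np.round(s['ft_force'],1),'w',round(s['gripper_width'],1),'g',round(s['grasp_force'],1),'q6',round(s['qpos'][5],2))
E
python3 - <<'E'
from h import *
C=cam('top');k=.64
for n,u,v,z in[('thinA',288,363,70),('thick',328,383,70),('thinB',376,365,70),('rackL',266,262,50),('rackR',376,260,50),('pullerhead',440,344,14),('pullertip',521,343,7),('rodtip',439,410,7),('rodhandleend',600,409,14),('holder',596,272,40),('ledgeend',545,295,19)]:
    print(n,np.round(ray(C,(u*k,v*k),z)))
M=R.from_quat(env.sense()['tcp_rot']).as_matrix();print(M)
C=cam('wrist');m=cv2.Rodrigues(C[1])[0];print('cam pos in tool',M.T@(-m.T@C[2]-env.sense()['tcp_pos']),'axes',M.T@m.T);st()
p,_=delta([480,-30,330],np.pi/2)
E
```

```text
thinA [471. 169.  70.]
thick [439. 105.  70.]
thinB [467.  29.  70.]
rackL [637. 212.  50.]
rackR [638.  30.  50.]
pullerhead [500. -74.  14.]
pullertip [ 501. -209.    7.]
rodtip [391. -71.   7.]
rodhandleend [ 392. -333.   14.]
holder [ 615. -328.   40.]
ledgeend [ 580. -249.   19.]
[[ 9.60262975e-01  2.79096629e-01 -3.00151846e-04]
 [ 2.79096739e-01 -9.60261596e-01  1.63654676e-03]
 [ 1.68530392e-04 -1.65528666e-03 -9.99998616e-01]]
cam pos in tool [  64.55681111    0.24422347 -161.74721383] axes [[-6.04806005e-04 -9.70219756e-01 -2.42225635e-01]
 [ 9.99999760e-01 -5.04878150e-04 -4.74611629e-04]
 [ 3.38183149e-04 -2.42225864e-01  9.70219829e-01]]
t 0.1 tcp [ 167.3 -575.5  221.9] yaw -1.288 f [0.4 0.4 0.3] w 87.9 g 0.0 q6 -0.12
lin [ 45.25 -43.68 -10.73] ang [-0.002  0.     0.283]
```

```bash
python3 - <<'E'
from h import *
delta([500,-200,230],-np.pi/2)
E
```

```text
lin [ 42.43 -26.78  -0.76] ang [-0.002  0.     0.283]
```

apply_moves:
  motion:
    - {"linear":[42.4,-26.8,-0.8],"angular":[0,0,0.283]}
    - {"linear":[42.4,-26.8,-0.8],"angular":[0,0,0.283]}
    - {"linear":[42.4,-26.8,-0.8],"angular":[0,0,0.283]}
    - {"linear":[42.4,-26.8,-0.8],"angular":[0,0,0.283]}
    - {"linear":[42.4,-26.8,-0.8],"angular":[0,0,0.283]}
    - {"linear":[42.4,-26.8,-0.8],"angular":[0,0,0.283]}
    - {"linear":[42.4,-26.8,-0.8],"angular":[0,0,0.283]}
    - {"linear":[42.4,-26.8,-0.8],"angular":[0,0,0.283]}

```text
invalid input at $.motion[0]: expected keys linear, angular, hand
```

```bash
python3 - <<'E'
from h import *
st();delta([500,-200,230],-np.pi/2)
E
```

```text
t 0.1 tcp [ 167.3 -575.5  221.9] yaw -1.288 f [0.4 0.4 0.3] w 87.9 g 0.0 q6 -0.12
lin [ 42.43 -26.78  -0.76] ang [-0.002  0.     0.283]
```

apply_moves:
  motion:
    - {"linear":[42.4,-26.8,-0.8],"angular":[0,0,0.283],"hand":8.5}
    - {"linear":[42.4,-26.8,-0.8],"angular":[0,0,0.283],"hand":8.5}
    - {"linear":[42.4,-26.8,-0.8],"angular":[0,0,0.283],"hand":8.5}
    - {"linear":[42.4,-26.8,-0.8],"angular":[0,0,0.283],"hand":8.5}
    - {"linear":[42.4,-26.8,-0.8],"angular":[0,0,0.283],"hand":8.5}
    - {"linear":[42.4,-26.8,-0.8],"angular":[0,0,0.283],"hand":8.5}
    - {"linear":[42.4,-26.8,-0.8],"angular":[0,0,0.283],"hand":8.5}
    - {"linear":[42.4,-26.8,-0.8],"angular":[0,0,0.283],"hand":8.5}

```text
t: 0.77
tcp_pos: [388.6, -325.1, 227.8]
tcp_rot: [1.0, -0.0, -0.0, -0.0]
ft_force: [0.6, -0.9, 0.2]
gripper_width: 84.9
grasp_force: 0.0
```

```bash
python3 - <<'E'
from h import *
st();delta([500,-200,230],-np.pi/2)
E
```

```text
t 0.77 tcp [ 388.6 -325.1  227.8] yaw -1.571 f [ 0.6 -0.9  0.2] w 84.9 g 0.0 q6 0.74
lin [ 11.13 -12.52  -0.22] ang [-0.     0.    -0.001]
```

apply_moves:
  motion:
    - {"linear":[11.1,-12.5,-0.2],"angular":[0,0,0],"hand":8.5}
    - {"linear":[11.1,-12.5,-0.2],"angular":[0,0,0],"hand":8.5}
    - {"linear":[11.1,-12.5,-0.2],"angular":[0,0,0],"hand":8.5}
    - {"linear":[11.1,-12.5,-0.2],"angular":[0,0,0],"hand":8.5}
    - {"linear":[11.1,-12.5,-0.2],"angular":[0,0,0],"hand":8.5}
    - {"linear":[11.1,-12.5,-0.2],"angular":[0,0,0],"hand":8.5}
    - {"linear":[11.1,-12.5,-0.2],"angular":[0,0,0],"hand":8.5}
    - {"linear":[11.1,-12.5,-0.2],"angular":[0,0,0],"hand":8.5}

```text
t: 1.43
tcp_pos: [497.9, -202.9, 229.7]
tcp_rot: [1.0, -0.001, -0.001, -0.0]
ft_force: [-0.8, -0.3, 0.1]
gripper_width: 84.8
grasp_force: 0.0
```

```bash
python3 - <<'E'
from h import *
st();snap('wrist','w1');delta([500,110,230],-np.pi/2)
E
```

```text
t 1.43 tcp [ 497.9 -202.9  229.7] yaw -1.572 f [-0.8 -0.3  0.1] w 84.8 g 0.0 q6 1.06
lin [ 1.600e-01 -3.131e+01 -2.000e-02] ang [-0.     0.001 -0.002]
```

View pics/w1.png

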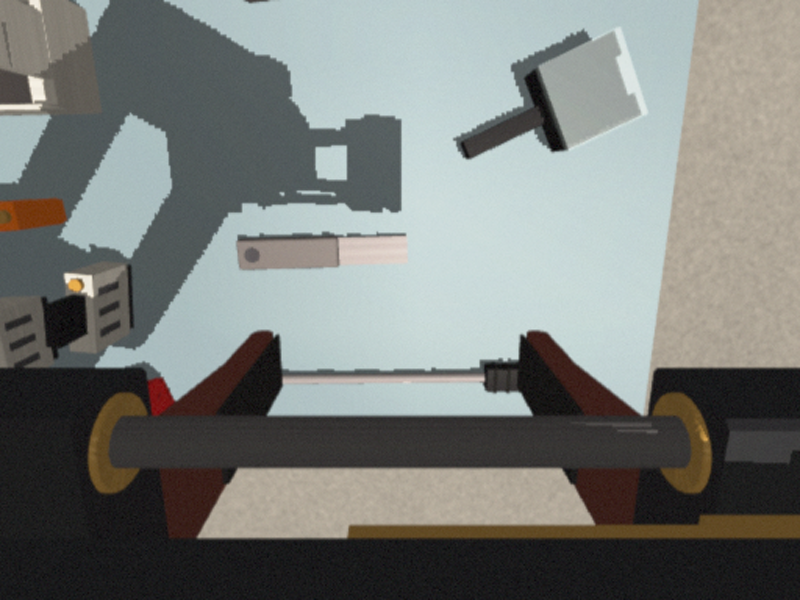

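The wrist view shows the puller handle corners at (238,238), (238,269), (338,237) and (339,267), and the blade end at x=407. The holder roof corners are at (538,70), (617,28), (647,112) and (567,150), and its ledge end is at (458,142)–(466,158).

```bash
python3 - <<'E'
from h import *
C=load('w1')
uv=lambda l:np.array(l)*.64
print('puller',fit(C,[(12,40,14),(-12,40,14),(12,-40,14),(-12,-40,14),(11,-95,8.5),(-11,-95,8.5)],uv([(238,237),(238,270),(338,237),(339,267),(407,236),(407,263)]),[500,-115,0]))
print('holder',fit(C,[(30,29,40),(-30,29,40),(30,-29,40),(-30,-29,40),(7,91,19),(-7,91,19)],uv([(538,70),(567,150),(617,28),(647,112),(457,140),(466,158)]),[610,-325,.4]))
for u,v in[(285,378),(484,376)]:print(ray(C,uv((u,v)),7))
E
```

```text
puller (array([ 4.99950287e+02, -1.15220292e+02,  1.39374817e-02]), np.float64(1.565489703564566))
holder (array([ 6.15413966e+02, -3.33999725e+02,  4.26677859e-01]), np.float64(2.5970020537249))
[ 390.06877013 -105.02883875    7.        ]
[ 391.63061365 -275.92831976    7.        ]
```

apply_moves:
  motion:
    - {"linear":[0.2,-31.3,0],"angular":[0,0,0],"hand":8.5}
    - {"linear":[0.2,-31.3,0],"angular":[0,0,0],"hand":8.5}
    - {"linear":[0.2,-31.3,0],"angular":[0,0,0],"hand":8.5}
    - {"linear":[0.2,-31.3,0],"angular":[0,0,0],"hand":8.5}
    - {"linear":[0.2,-31.3,0],"angular":[0,0,0],"hand":8.5}
    - {"linear":[0.2,-31.3,0],"angular":[0,0,0],"hand":8.5}
    - {"linear":[0.2,-31.3,0],"angular":[0,0,0],"hand":8.5}
    - {"linear":[0.2,-31.3,0],"angular":[0,0,0],"hand":8.5}

```text
t: 2.15
tcp_pos: [500.4, 113.2, 230.2]
tcp_rot: [1.0, -0.001, 0.0, -0.001]
ft_force: [1.0, 0.2, 0.5]
gripper_width: 85.0
grasp_force: 0.0
```

apply_moves:
  motion:
    - {"linear":[0,-4,0],"angular":[0,0,0],"hand":8.5}
    - {"linear":[0,-4,0],"angular":[0,0,0],"hand":8.5}
    - {"linear":[0,-4,0],"angular":[0,0,0],"hand":8.5}
    - {"linear":[0,-4,0],"angular":[0,0,0],"hand":8.5}

```text
t: 2.48
tcp_pos: [500.9, 149.7, 229.9]
tcp_rot: [1.0, -0.0, -0.0, 0.0]
ft_force: [0.5, 0.0, -0.2]
gripper_width: 85.3
grasp_force: 0.0
```

```bash
python3 - <<'E'
from h import *
st();snap('wrist','w2')
E
```

```text
t 2.48 tcp [500.9 149.7 229.9] yaw -1.572 f [ 0.5  0.  -0.2] w 85.3 g 0.0 q6 1.73
```

View pics/w2.png

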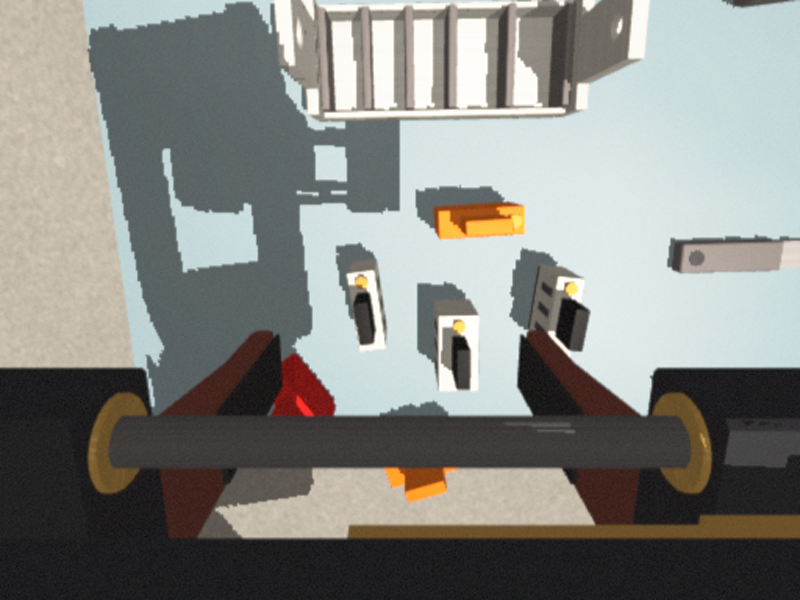

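The wrist view shows the rack at the top with its three narrow slots to the left. The thin modules are at (366,310) and (560,310), and the thick one is at (457,345). I'll take closer shots of the modules, then of the rack.

apply_moves:
  motion:
    - {"linear":[-2.5,4.5,6],"angular":[0,0,0],"hand":8.5}
    - {"linear":[-2.5,4.5,6],"angular":[0,0,0],"hand":8.5}
    - {"linear":[-2.5,4.5,6],"angular":[0,0,0],"hand":8.5}
    - {"linear":[-2.5,4.5,6],"angular":[0,0,0],"hand":8.5}
    - {"linear":[-2.5,4.5,6],"angular":[0,0,0],"hand":8.5}
    - {"linear":[-2.5,4.5,6],"angular":[0,0,0],"hand":8.5}

```text
t: 3.03
tcp_pos: [477.8, 105.7, 171.2]
tcp_rot: [1.0, -0.001, 0.002, -0.0]
ft_force: [0.7, 0.3, -0.4]
gripper_width: 85.3
grasp_force: 0.0
```

```bash
python3 - <<'E'
from h import *
st();snap('wrist','w3')
E
```

```text
t 3.03 tcp [477.8 105.7 171.2] yaw -1.572 f [ 0.7  0.3 -0.4] w 85.3 g 0.0 q6 1.65
```

apply_moves:
  motion:
    - {"linear":[12.5,-2.0,-1],"angular":[0,0,0],"hand":8.5}
    - {"linear":[12.5,-2.0,-1],"angular":[0,0,0],"hand":8.5}
    - {"linear":[12.5,-2.0,-1],"angular":[0,0,0],"hand":8.5}
    - {"linear":[12.5,-2.0,-1],"angular":[0,0,0],"hand":8.5}
    - {"linear":[12.5,-2.0,-1],"angular":[0,0,0],"hand":8.5}
    - {"linear":[12.5,-2.0,-1],"angular":[0,0,0],"hand":8.5}
    - {"linear":[12.5,-2.0,-1],"angular":[0,0,0],"hand":8.5}

```text
t: 3.67
tcp_pos: [599.6, 126.1, 180.0]
tcp_rot: [1.0, 0.0, -0.001, -0.0]
ft_force: [0.2, 0.2, -0.1]
gripper_width: 85.0
grasp_force: 0.0
```

```bash
python3 - <<'E'
from h import *
st();snap('wrist','w4')
E
```

```text
t 3.67 tcp [599.6 126.1 180. ] yaw -1.571 f [ 0.2  0.2 -0.1] w 85.0 g 0.0 q6 1.67
```

View pics/w3.png

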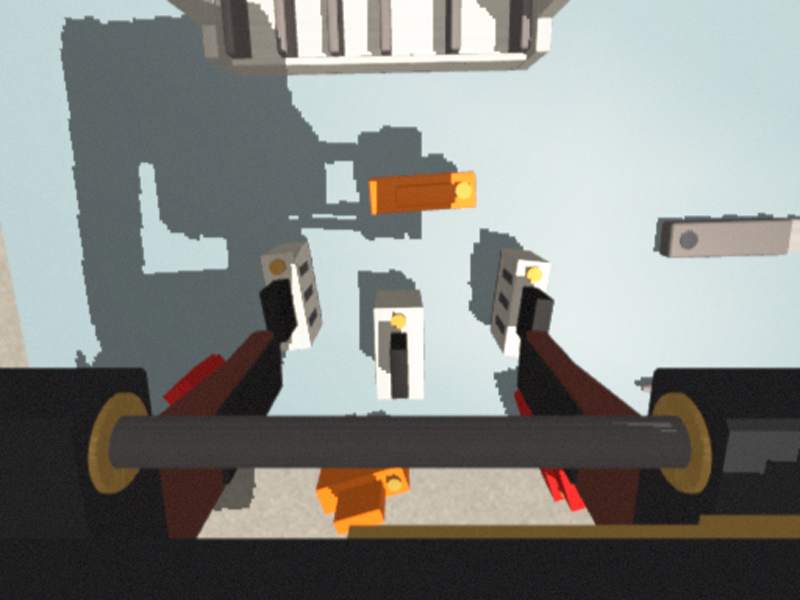

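View pics/w4.png

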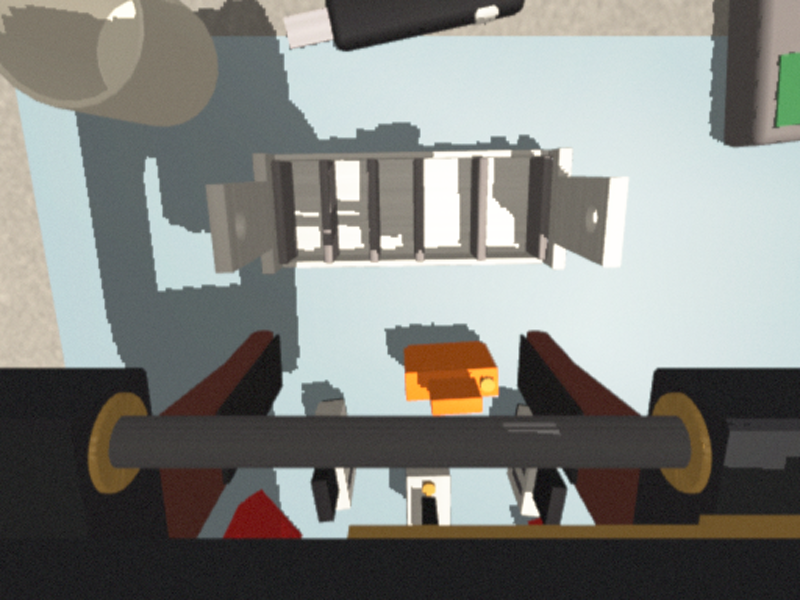

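Picture w3 shows the modules at (290,300), (400,345) and (525,300). Picture w4 shows the whole rack: plate tops at the strips x 207–236 and 603–628, slot walls in between. I'll fit poses and check them with overlays.

```bash
cat >> h.py <<'E'
def box(x,y,z0,z1,cx=0,cy=0): return [(cx+a*x,cy+b*y,z) for z in(z0,z1) for a,b in((1,1),(1,-1),(-1,-1),(-1,1))]
def draw(name,C,objs,crop,s):
    im=cv2.imread(f"pics/{name}raw.png");x0,y0,x1,y1=crop
    im=cv2.resize(im[y0:y1,x0:x1],None,fx=s,fy=s,interpolation=cv2.INTER_NEAREST)
    for p,b in objs:
        q=((proj(C,R.from_euler('z',p[2]).apply(np.float64(b))+[p[0],p[1],0])+.5-[x0,y0])*s).astype(int)
        for i in range(4):
            for j,k in((i,(i+1)%4),(4+i,4+(i+1)%4),(i,i+4)): cv2.line(im,tuple(map(int,q[j])),tuple(map(int,q[k])),(0,0,255) if j>3 and k>3 else (0,200,0),1)
    return im
def module(p,th): return [(p,box(30,th/2,8,55)),(p,box(15,5,55,85))]
def rackb(p): return [(p,box(20,4,50,123,0,c)) for c in(-89.5,89.5)]+[(p,box(36,93.5,0,30))]+[(p,box(32,3,6,40,0,c)) for c in(-82.5,-43.5,-4.5,24.5,53.5,82.5)]
E
python3 - <<'E'
from h import *
v=lambda l:np.array(l)*.64
w4=load('w4');w3=load('w3');w2=load('w2')
rk,e=fit(w4,[(20,-93.5,123),(-20,-93.5,123),(20,-85.5,123),(-20,-85.5,123),(20,93.5,123),(-20,93.5,123),(20,85.5,123),(-20,85.5,123),(36,-93.5,50),(-36,-93.5,50),(36,93.5,50),(-36,93.5,50)],
 v([(628,177),(621,267),(608,180),(603,265),(207,187),(214,272),(231,184),(236,271),(572,149),(564,269),(254,155),(264,273)]),[638,121,0]);print('rack',rk,e)
tk,e=fit(w3,[(30,15,55),(30,-15,55),(-30,-15,55),(-30,15,55)],v([(375,307),(423,307),(424,399),(378,399)]),[440,105,0]);print(tk,e)
ta,e=fit(w2,[(30,10,55),(30,-10,55),(-30,-10,55),(-30,10,55)],v([(347,276),(376,272),(385,346),(359,349)]),[470,169,0]);print(ta,e)
tb,e=fit(w2,[(30,10,55),(30,-10,55),(-30,10,55)],v([(549,268),(584,279),(0,0)])[[0,1]] if 0 else v([(549,272),(584,279),(548,345)]),[467,29,-.1]);print(tb,e)
o=module(tk,30)+module(ta,20)+module(tb,20)
a=draw('w3',w3,o,(160,145,360,270),4);b=draw('w4',w4,rackb(rk),(125,85,410,185),2.8)
b=cv2.resize(b,(800,int(b.shape[0]*800/b.shape[1])));im=np.vstack([a,b]);im=cv2.resize(im,None,fx=min(1,600/im.shape[0]),fy=min(1,600/im.shape[0]))
cv2.imwrite('pics/ov1.png',im);print(im.shape)
E
```

```text
rack [6.39870031e+02 1.17264086e+02 1.51316818e-02] 4.44172125853089
[4.34069219e+02 1.04816438e+02 1.35260371e-02] 0.8642673595090287
[4.66353326e+02 1.72619981e+02 1.14027641e-01] 1.954799261743375
[ 4.65532758e+02  2.88689638e+01 -1.08893042e-02] 4.245815512619004
(600, 615, 3)
```

View pics/ov1.png

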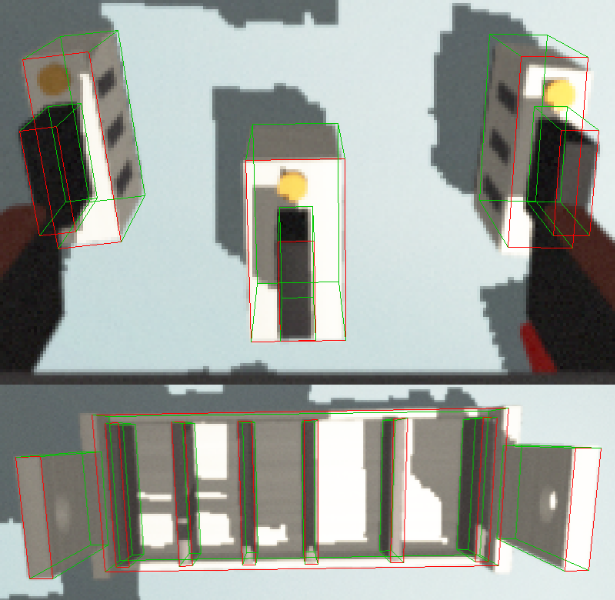

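The overlay matches the rack, the thick module and the left thin module. The right thin module needs its yaw corrected: its top face has corners at about (523,61), (590,70) and (502,249) in the overlay.

```bash
python3 - <<'E'
from h import *
w3=load('w3');s=4*615/800
uv=np.array([(523,61),(590,70),(502,249)])/s+[160,145]-.5
tb,e=fit(w3,[(30,10,55),(30,-10,55),(-30,10,55)],uv,[465,29,-.1]);print('thinB',tb,e)
rk=np.array([639.9,117.3,.0151])
for n,y in zip(range(5),(-63,-24,10,39,68)):print('slot',n,R.from_euler('z',rk[2]).apply([0,y,0])[:2]+rk[:2])
st();F=delta([434,104.8,120],.0135-np.pi/2);F=delta([434,104.8,63],.0135-np.pi/2,F)
E
```

```text
thinB [ 4.63553011e+02  2.94394719e+01 -6.14428721e-02] 1.4190940932240892
slot 0 [640.85126385  54.30718218]
slot 1 [640.26238623  93.30273607]
slot 2 [639.74900574 127.29885997]
slot 3 [639.31112238 156.29555389]
slot 4 [638.87323902 185.29224781]
t 3.72 tcp [599.4 126.  180.1] yaw -1.571 f [-0.1 -0.1  0.1] w 84.9 g 0.0 q6 1.67
lin [-16.54   2.12   6.03] ang [-0.     0.001 -0.013]
lin [ 0.  -0.   5.7] ang [0. 0. 0.]
```

apply_moves:
  motion:
    - {"linear":[-16.5,2.1,6.0],"angular":[0,0,-0.013],"hand":4.5}
    - {"linear":[-16.5,2.1,6.0],"angular":[0,0,-0.013],"hand":4.5}
    - {"linear":[-16.5,2.1,6.0],"angular":[0,0,-0.013],"hand":4.5}
    - {"linear":[-16.5,2.1,6.0],"angular":[0,0,-0.013],"hand":4.5}
    - {"linear":[-16.5,2.1,6.0],"angular":[0,0,-0.013],"hand":4.5}
    - {"linear":[-16.5,2.1,6.0],"angular":[0,0,-0.013],"hand":4.5}
    - {"linear":[-16.5,2.1,8.0],"angular":[0,0,-0.013],"hand":4.5}
    - {"linear":[-16.5,2.1,10.0],"angular":[0,0,-0.013],"hand":4.5}

```text
t: 4.38
tcp_pos: [439.7, 105.3, 81.6]
tcp_rot: [1.0, 0.006, 0.004, -0.0]
ft_force: [0.9, -1.4, 0.8]
gripper_width: 45.4
grasp_force: 0.0
```

```bash
python3 - <<'E'
from h import *
st();delta([434,104.8,60],.0135-np.pi/2)
E
```

```text
t 4.38 tcp [439.7 105.3  81.6] yaw -1.558 f [ 0.9 -1.4  0.8] w 45.4 g 0.0 q6 1.64
lin [-0.59  0.05  2.16] ang [-0.001 -0.008 -0.001]
```

apply_moves:
  motion:
    - {"linear":[0,0,2.0],"angular":[0,0,0],"hand":4.5}
    - {"linear":[0,0,2.0],"angular":[0,0,0],"hand":4.5}
    - {"linear":[0,0,2.0],"angular":[0,0,0],"hand":4.5}
    - {"linear":[0,0,2.0],"angular":[0,0,0],"hand":4.5}

```text
t: 4.72
tcp_pos: [437.7, 105.2, 61.0]
tcp_rot: [1.0, 0.006, 0.001, -0.0]
ft_force: [0.3, 0.3, -0.4]
gripper_width: 44.9
grasp_force: 0.0
```

apply_moves:
  motion:
    - {"linear":[0,0,0],"angular":[0,0,0],"hand":0.6}
    - {"linear":[0,0,0],"angular":[0,0,0],"hand":0.6}
    - {"linear":[0,0,0],"angular":[0,0,0],"hand":0.6}
    - {"linear":[0,0,0],"angular":[0,0,0],"hand":0.6}
    - {"linear":[0,0,0],"angular":[0,0,0],"hand":0.6}
    - {"linear":[0,0,0],"angular":[0,0,0],"hand":0.6}
    - {"linear":[0,0,0],"angular":[0,0,0],"hand":0.6}

```text
t: 5.3
tcp_pos: [436.0, 105.0, 60.1]
tcp_rot: [1.0, 0.006, 0.0, -0.0]
ft_force: [-0.2, -0.2, 2.1]
gripper_width: 9.9
grasp_force: 30.0
```

```bash
python3 - <<'E'
from h import *
st();delta([434,104.8,130],.0135-np.pi/2);delta([640.3,93.3,130],.0151-np.pi/2)
E
```

```text
t 5.3 tcp [436.  105.   60.1] yaw -1.558 f [-0.2 -0.2  2.1] w 9.9 g 30.0 q6 1.64
lin [-0.19  0.02 -6.99] ang [-0.    -0.    -0.001]
lin [20.42  1.43 -6.99] ang [-0.    -0.    -0.002]
```

apply_moves:
  motion:
    - {"linear":[0,0,-4],"angular":[0,0,0],"hand":0.6}
    - {"linear":[0,0,-8],"angular":[0,0,0],"hand":0.6}
    - {"linear":[0,0,-11],"angular":[0,0,0],"hand":0.6}
    - {"linear":[4,0.3,-11],"angular":[0,0,0],"hand":0.6}
    - {"linear":[8,0.6,-11],"angular":[0,0,0],"hand":0.6}
    - {"linear":[12,0.9,-11],"angular":[0,0,0],"hand":0.6}
    - {"linear":[16,1.2,-11],"angular":[0,0,0],"hand":0.6}
    - {"linear":[20,1.4,-11],"angular":[0,0,0],"hand":0.6}

```text
t: 5.97
tcp_pos: [637.2, 93.2, 169.5]
tcp_rot: [1.0, 0.006, -0.001, 0.0]
ft_force: [1.0, 1.2, -1.5]
gripper_width: 9.7
grasp_force: 30.0
```

apply_moves:
  motion:
    - {"linear":[0.6,0,2],"angular":[0,0,0],"hand":0.6}
    - {"linear":[0.6,0,4],"angular":[0,0,0],"hand":0.6}
    - {"linear":[0.6,0,5],"angular":[0,0,0],"hand":0.6}
    - {"linear":[0.6,0,5],"angular":[0,0,0],"hand":0.6}
    - {"linear":[0.6,0,5],"angular":[0,0,0],"hand":0.6}
    - {"linear":[0.6,0,5],"angular":[0,0,0],"hand":0.6}
    - {"linear":[0.6,0,5],"angular":[0,0,0],"hand":0.6}

```text
t: 6.55
tcp_pos: [642.6, 93.8, 121.4]
tcp_rot: [1.0, 0.006, 0.001, -0.0]
ft_force: [0.0, 0.2, -2.2]
gripper_width: 9.9
grasp_force: 30.0
```

```bash
python3 - <<'E'
from h import *
st();delta([642.3,93.3,110],.0151-np.pi/2);snap('wrist','w5')
w=load('w5');rk=np.array([639.9,117.3,.0151]);cv2.imwrite('pics/ov2.png',draw('w5',w,rackb(rk),(110,50,420,280),2.5))
E
```

```text
t 6.55 tcp [642.6  93.8 121.4] yaw -1.558 f [ 0.   0.2 -2.2] w 9.9 g 30.0 q6 1.6
lin [-0.03  0.04  1.14] ang [-0.    -0.002 -0.002]
```

View pics/ov2.png

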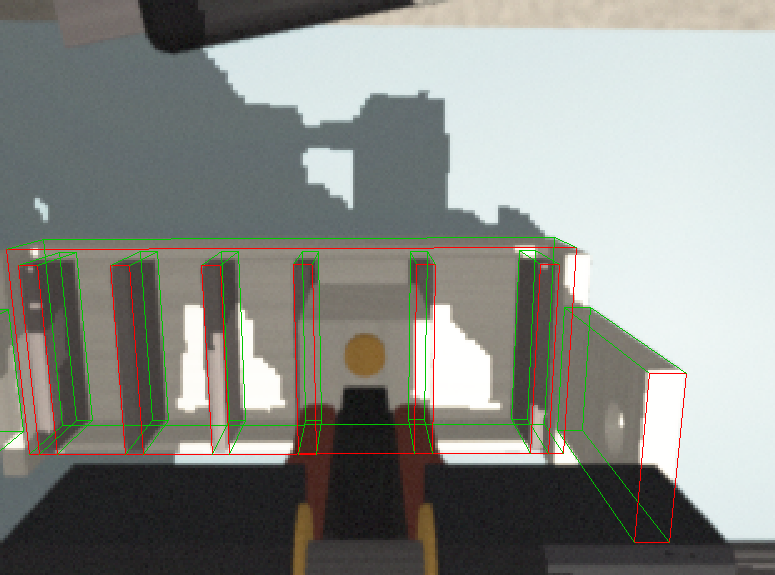

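The overlay matches the rack within about a pixel, and the held module is centred over slot 1. I'll lower it.

apply_moves:
  motion:
    - {"linear":[0,0.04,1],"angular":[0,0,0],"hand":0.6}
    - {"linear":[0,0.04,2],"angular":[0,0,0],"hand":0.6}
    - {"linear":[0,0.04,2.6],"angular":[0,0,0],"hand":0.6}
    - {"linear":[0,0.04,3.2],"angular":[0,0,0],"hand":0.6}
    - {"linear":[0,0.04,3.8],"angular":[0,0,0],"hand":0.6}
    - {"linear":[0,0.04,4.4],"angular":[0,0,0],"hand":0.6}
    - {"linear":[0,0.04,4.9],"angular":[0,0,0],"hand":0.6}
    - {"linear":[0,0.04,5.3],"angular":[0,0,0],"hand":0.6}

```text
t: 7.27
tcp_pos: [641.9, 93.2, 66.2]
tcp_rot: [1.0, 0.006, -0.0, -0.0]
ft_force: [1.2, 0.1, 13.4]
gripper_width: 9.7
grasp_force: 30.0
```

apply_moves:
  motion:
    - {"linear":[0,0,0.2],"angular":[0,0,0],"hand":0.6}
    - {"linear":[0,0,0.2],"angular":[0,0,0],"hand":0.6}
    - {"linear":[0,0,0.2],"angular":[0,0,0],"hand":0.6}
    - {"linear":[0,0,0.2],"angular":[0,0,0],"hand":0.6}

```text
t: 7.6
tcp_pos: [642.2, 93.3, 66.1]
tcp_rot: [1.0, 0.006, 0.0, -0.0]
ft_force: [-2.8, -0.6, 6.6]
gripper_width: 9.6
grasp_force: 30.0
```

apply_moves:
  motion:
    - {"linear":[0,0,0],"angular":[0,0,0],"hand":2.2}
    - {"linear":[0,0,0],"angular":[0,0,0],"hand":2.2}
    - {"linear":[0,0,0],"angular":[0,0,0],"hand":2.2}
    - {"linear":[0,0,-3],"angular":[0,0,0],"hand":2.2}
    - {"linear":[0,0,-6],"angular":[0,0,0],"hand":4.5}
    - {"linear":[0,0,-8],"angular":[0,0,0],"hand":4.5}
    - {"linear":[0,0,-8],"angular":[0,0,0],"hand":4.5}

```text
t: 8.18
tcp_pos: [645.6, 93.4, 149.8]
tcp_rot: [1.0, 0.006, 0.004, -0.0]
ft_force: [1.2, 0.3, -0.4]
gripper_width: 38.4
grasp_force: 0.0
```

```bash
python3 - <<'E'
from h import *
st();delta([463.6,29.4,100],-.061-np.pi/2)
E
```

```text
t 8.18 tcp [645.6  93.4 149.8] yaw -1.558 f [ 1.2  0.3 -0.4] w 38.4 g 0.0 q6 1.6
lin [-18.32   6.17   4.83] ang [-0.001 -0.008  0.074]
```

apply_moves:
  motion:
    - {"linear":[-4,1.5,0],"angular":[0,0,0.074],"hand":4.5}
    - {"linear":[-8,3,0],"angular":[0,0,0.074],"hand":4.5}
    - {"linear":[-12,4.5,1],"angular":[0,0,0.074],"hand":4.5}
    - {"linear":[-16,6,3],"angular":[0,0,0.074],"hand":4.5}
    - {"linear":[-18,6.2,5],"angular":[0,0,0.074],"hand":4.5}
    - {"linear":[-18,6.2,5],"angular":[0,0,0.074],"hand":4.5}
    - {"linear":[-18,6.2,5],"angular":[0,0,0.074],"hand":4.5}
    - {"linear":[-18,6.2,5],"angular":[0,0,0.074],"hand":4.5}

```text
t: 8.85
tcp_pos: [464.1, 28.9, 95.0]
tcp_rot: [1.0, -0.031, 0.001, -0.0]
ft_force: [0.2, 0.1, 0.4]
gripper_width: 44.7
grasp_force: 0.0
```

```bash
python3 - <<'E'
from h import *
st();delta([463.6,29.4,60],-.061-np.pi/2);snap('wrist','w6')
w=load('w6');cv2.imwrite('pics/ov3.png',draw('w6',w,module([463.6,29.4,-.061],20)+module([466.4,172.6,.114],20),(60,120,410,280),2.2))
E
```

```text
t 8.85 tcp [464.1  28.9  95. ] yaw -1.632 f [0.2 0.1 0.4] w 44.7 g 0.0 q6 1.55
lin [-0.05 -0.05  3.5 ] ang [-0.    -0.001 -0.001]
```

View pics/ov3.png

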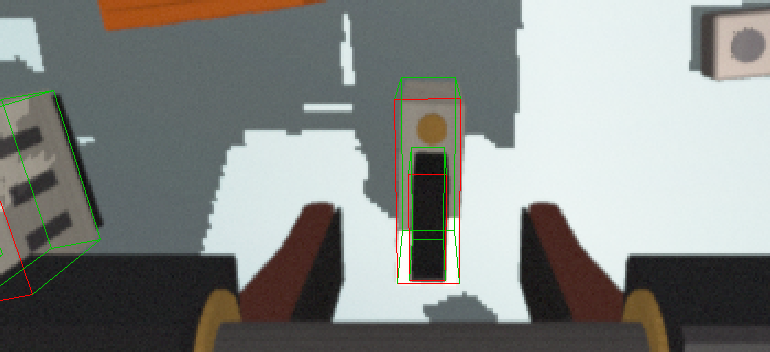

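The overlay fits the module within a pixel, and the fingers straddle the tab.

apply_moves:
  motion:
    - {"linear":[-0.05,-0.05,2],"angular":[0,0,0],"hand":4.5}
    - {"linear":[-0.05,-0.05,3.5],"angular":[0,0,0],"hand":4.5}
    - {"linear":[-0.05,-0.05,3.5],"angular":[0,0,0],"hand":4.5}
    - {"linear":[-0.05,-0.05,3.5],"angular":[0,0,0],"hand":4.5}

```text
t: 9.23
tcp_pos: [463.8, 29.6, 60.0]
tcp_rot: [1.0, -0.03, 0.0, -0.0]
ft_force: [0.5, 0.2, 0.5]
gripper_width: 45.1
grasp_force: 0.0
```

apply_moves:
  motion:
    - {"linear":[0,0,0],"angular":[0,0,0],"hand":0.6}
    - {"linear":[0,0,0],"angular":[0,0,0],"hand":0.6}
    - {"linear":[0,0,0],"angular":[0,0,0],"hand":0.6}
    - {"linear":[0,0,0],"angular":[0,0,0],"hand":0.6}
    - {"linear":[0,0,0],"angular":[0,0,0],"hand":0.6}
    - {"linear":[0,0,0],"angular":[0,0,0],"hand":0.6}
    - {"linear":[0,0,0],"angular":[0,0,0],"hand":0.6}
    - {"linear":[0,0,0],"angular":[0,0,0],"hand":0.6}

```text
t: 9.9
tcp_pos: [462.6, 29.4, 60.3]
tcp_rot: [1.0, -0.031, 0.0, -0.0]
ft_force: [-1.2, 0.1, 5.4]
gripper_width: 10.1
grasp_force: 30.0
```

```bash
python3 - <<'E'
from h import *
st();x=639.7+env.sense()['tcp_pos'][0]-463.6;print(x)
delta([x,127.3,170],.0151-np.pi/2)
E
```

```text
t 9.9 tcp [462.6  29.4  60.3] yaw -1.632 f [-1.2  0.1  5.4] w 10.1 g 30.0 q6 1.55
638.7233162981746
lin [ 16.98 -10.85 -10.96] ang [-0.    -0.    -0.076]
```

apply_moves:
  motion:
    - {"linear":[0,0,-4],"angular":[0,0,0],"hand":0.6}
    - {"linear":[0,0,-8],"angular":[0,0,0],"hand":0.6}
    - {"linear":[0,0,-11],"angular":[0,0,0],"hand":0.6}
    - {"linear":[3.4,-2.2,-11],"angular":[0,0,-0.04],"hand":0.6}
    - {"linear":[6.8,-4.3,-11],"angular":[0,0,-0.076],"hand":0.6}
    - {"linear":[10.2,-6.5,-11],"angular":[0,0,-0.076],"hand":0.6}
    - {"linear":[13.6,-8.7,-11],"angular":[0,0,-0.076],"hand":0.6}
    - {"linear":[17,-10.8,-11],"angular":[0,0,-0.076],"hand":0.6}

```text
t: 10.57
tcp_pos: [639.7, 128.0, 169.6]
tcp_rot: [1.0, 0.007, -0.0, -0.0]
ft_force: [0.5, -0.3, -1.1]
gripper_width: 9.7
grasp_force: 30.0
```

apply_moves:
  motion:
    - {"linear":[0,0,2],"angular":[0,0,0],"hand":0.6}
    - {"linear":[0,0,4],"angular":[0,0,0],"hand":0.6}
    - {"linear":[0,0,5.5],"angular":[0,0,0],"hand":0.6}
    - {"linear":[0,0,5.5],"angular":[0,0,0],"hand":0.6}
    - {"linear":[0,0,5.5],"angular":[0,0,0],"hand":0.6}
    - {"linear":[0,0,5.5],"angular":[0,0,0],"hand":0.6}
    - {"linear":[0,0,5.5],"angular":[0,0,0],"hand":0.6}

```text
t: 11.15
tcp_pos: [639.6, 126.8, 116.3]
tcp_rot: [1.0, 0.007, 0.001, -0.0]
ft_force: [0.2, -0.1, -1.8]
gripper_width: 9.9
grasp_force: 30.0
```

```bash
python3 - <<'E'
from h import *
st();delta([638.7,127.3,66],.0151-np.pi/2)
E
```

```text
t 11.15 tcp [639.6 126.8 116.3] yaw -1.556 f [ 0.2 -0.1 -1.8] w 9.9 g 30.0 q6 1.65
lin [-0.1  -0.05  5.03] ang [-0.    -0.002 -0.   ]
```

apply_moves:
  motion:
    - {"linear":[-0.06,-0.04,1],"angular":[0,0,0],"hand":0.6}
    - {"linear":[-0.06,-0.04,1.5],"angular":[0,0,0],"hand":0.6}
    - {"linear":[-0.06,-0.04,2],"angular":[0,0,0],"hand":0.6}
    - {"linear":[-0.06,-0.04,2.6],"angular":[0,0,0],"hand":0.6}
    - {"linear":[-0.06,-0.04,3.2],"angular":[0,0,0],"hand":0.6}
    - {"linear":[-0.06,-0.04,3.8],"angular":[0,0,0],"hand":0.6}
    - {"linear":[-0.06,-0.04,4.4],"angular":[0,0,0],"hand":0.6}
    - {"linear":[-0.06,-0.04,4.9],"angular":[0,0,0],"hand":0.6}

```text
t: 11.82
tcp_pos: [640.6, 127.4, 66.4]
tcp_rot: [1.0, 0.007, 0.002, -0.0]
ft_force: [-3.2, -0.5, 31.9]
gripper_width: 9.7
grasp_force: 30.0
```

apply_moves:
  motion:
    - {"linear":[0,0,0.2],"angular":[0,0,0],"hand":0.6}
    - {"linear":[0,0,0.2],"angular":[0,0,0],"hand":0.6}
    - {"linear":[0,0,0.2],"angular":[0,0,0],"hand":0.6}

```text
t: 12.07
tcp_pos: [640.3, 127.4, 66.1]
tcp_rot: [1.0, 0.007, 0.002, -0.0]
ft_force: [-0.5, 0.1, 14.0]
gripper_width: 9.9
grasp_force: 30.0
```

apply_moves:
  motion:
    - {"linear":[0,0,-0.1],"angular":[0,0,0],"hand":2.0}
    - {"linear":[0,0,-0.1],"angular":[0,0,0],"hand":2.0}
    - {"linear":[0,0,-0.1],"angular":[0,0,0],"hand":2.0}
    - {"linear":[0,0,-3],"angular":[0,0,0],"hand":2.0}
    - {"linear":[0,0,-6],"angular":[0,0,0],"hand":2.0}
    - {"linear":[0,0,-8],"angular":[0,0,0],"hand":4.5}
    - {"linear":[0,0,-8],"angular":[0,0,0],"hand":4.5}

```text
t: 12.65
tcp_pos: [640.5, 127.6, 147.9]
tcp_rot: [1.0, 0.007, 0.003, -0.0]
ft_force: [0.9, -0.5, 0.8]
gripper_width: 30.1
grasp_force: 0.0
```

```bash
python3 - <<'E'
from h import *
st();delta([466.4,172.6,100],.114-np.pi/2)
E
```

```text
t 12.65 tcp [640.5 127.6 147.9] yaw -1.556 f [ 0.9 -0.5  0.8] w 30.1 g 0.0 q6 1.65
lin [-17.37  -4.76   4.69] ang [-0.    -0.006 -0.099]
```

apply_moves:
  motion:
    - {"linear":[-4,-1.2,0],"angular":[0,0,-0.1],"hand":4.5}
    - {"linear":[-8,-2.4,0],"angular":[0,0,-0.1],"hand":4.5}
    - {"linear":[-12,-3.6,1],"angular":[0,0,-0.1],"hand":4.5}
    - {"linear":[-16,-4.8,3],"angular":[0,0,-0.1],"hand":4.5}
    - {"linear":[-17.4,-4.8,5],"angular":[0,0,-0.1],"hand":4.5}
    - {"linear":[-17.4,-4.8,5],"angular":[0,0,-0.1],"hand":4.5}
    - {"linear":[-17.4,-4.8,5],"angular":[0,0,-0.1],"hand":4.5}
    - {"linear":[-17.4,-4.8,5],"angular":[0,0,-0.1],"hand":4.5}

```text
t: 13.32
tcp_pos: [465.2, 172.8, 94.2]
tcp_rot: [0.998, 0.057, 0.001, -0.0]
ft_force: [1.0, 0.7, 1.3]
gripper_width: 45.1
grasp_force: 0.0
```

```bash
python3 - <<'E'
from h import *
st();delta([466.4,172.6,60],.114-np.pi/2);snap('wrist','w7')
w=load('w7');cv2.imwrite('pics/ov4.png',draw('w7',w,module([466.4,172.6,.114],20),(150,120,360,280),3))
E
```

```text
t 13.32 tcp [465.2 172.8  94.2] yaw -1.456 f [1.  0.7 1.3] w 45.1 g 0.0 q6 1.67
lin [0.12 0.03 3.42] ang [-0.    -0.001  0.001]
```

View pics/ov4.png

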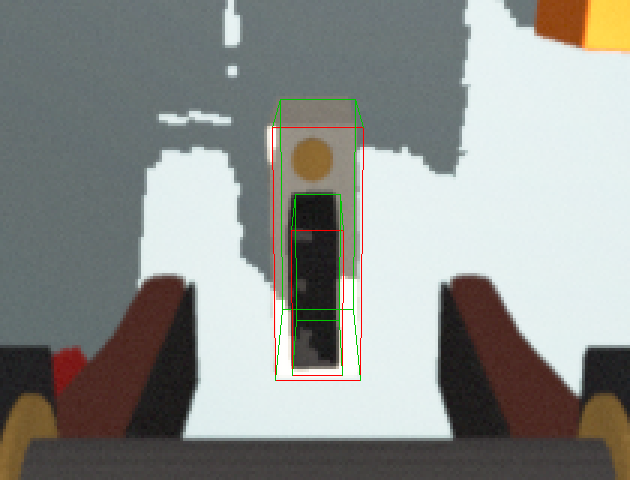

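The tab end sits about 2 px above the model, so the module is about 1.3 mm further in +x, at x≈467.7. I'll grasp it.

apply_moves:
  motion:
    - {"linear":[0.2,0,2],"angular":[0,0,0],"hand":4.5}
    - {"linear":[0.2,0,3.4],"angular":[0,0,0],"hand":4.5}
    - {"linear":[0.2,0,3.4],"angular":[0,0,0],"hand":4.5}
    - {"linear":[0.2,0,3.4],"angular":[0,0,0],"hand":4.5}

```text
t: 13.7
tcp_pos: [466.9, 172.7, 60.2]
tcp_rot: [0.998, 0.057, 0.0, -0.0]
ft_force: [0.5, 0.6, 0.6]
gripper_width: 44.9
grasp_force: 0.0
```

apply_moves:
  motion:
    - {"linear":[0,0,0],"angular":[0,0,0],"hand":0.6}
    - {"linear":[0,0,0],"angular":[0,0,0],"hand":0.6}
    - {"linear":[0,0,0],"angular":[0,0,0],"hand":0.6}
    - {"linear":[0,0,0],"angular":[0,0,0],"hand":0.6}
    - {"linear":[0,0,0],"angular":[0,0,0],"hand":0.6}
    - {"linear":[0,0,0],"angular":[0,0,0],"hand":0.6}
    - {"linear":[0,0,0],"angular":[0,0,0],"hand":0.6}
    - {"linear":[0,0,0],"angular":[0,0,0],"hand":0.6}

```text
t: 14.37
tcp_pos: [465.6, 173.0, 60.3]
tcp_rot: [0.998, 0.057, 0.0, -0.0]
ft_force: [-0.8, -0.5, 4.0]
gripper_width: 9.6
grasp_force: 30.0
```

```bash
python3 - <<'E'
from h import *
st();x=639.3+env.sense()['tcp_pos'][0]-467.7;print(x)
delta([x,156.3,170],.0151-np.pi/2)
E
```

```text
t 14.37 tcp [465.6 173.   60.3] yaw -1.456 f [-0.8 -0.5  4. ] w 9.6 g 30.0 q6 1.67
637.168279347436
lin [ 16.86   3.62 -10.96] ang [-0.  -0.   0.1]
```

apply_moves:
  motion:
    - {"linear":[0,0,-4],"angular":[0,0,0],"hand":0.6}
    - {"linear":[0,0,-8],"angular":[0,0,0],"hand":0.6}
    - {"linear":[0,0,-11],"angular":[0,0,0],"hand":0.6}
    - {"linear":[4,0.9,-11],"angular":[0,0,0.1],"hand":0.6}
    - {"linear":[8,1.8,-11],"angular":[0,0,0.1],"hand":0.6}
    - {"linear":[12,2.7,-11],"angular":[0,0,0.1],"hand":0.6}
    - {"linear":[15,3.4,-11],"angular":[0,0,0.1],"hand":0.6}
    - {"linear":[16.9,3.6,-11],"angular":[0,0,0.1],"hand":0.6}

```text
t: 15.03
tcp_pos: [640.9, 155.4, 169.7]
tcp_rot: [1.0, 0.007, 0.001, 0.0]
ft_force: [1.1, 0.0, -2.3]
gripper_width: 9.9
grasp_force: 30.0
```

apply_moves:
  motion:
    - {"linear":[0,0,2],"angular":[0,0,0],"hand":0.6}
    - {"linear":[0,0,4],"angular":[0,0,0],"hand":0.6}
    - {"linear":[0,0,5.5],"angular":[0,0,0],"hand":0.6}
    - {"linear":[0,0,5.5],"angular":[0,0,0],"hand":0.6}
    - {"linear":[0,0,5.5],"angular":[0,0,0],"hand":0.6}
    - {"linear":[0,0,5.5],"angular":[0,0,0],"hand":0.6}
    - {"linear":[0,0,5.5],"angular":[0,0,0],"hand":0.6}

```text
t: 15.62
tcp_pos: [638.3, 156.7, 116.3]
tcp_rot: [1.0, 0.007, 0.001, -0.0]
ft_force: [0.3, 0.5, -1.1]
gripper_width: 10.1
grasp_force: 30.0
```

```bash
python3 - <<'E'
from h import *
st();delta([637.5,156.3,66],.0151-np.pi/2)
E
```

```text
t 15.62 tcp [638.3 156.7 116.3] yaw -1.556 f [ 0.3  0.5 -1.1] w 10.1 g 30.0 q6 1.69
lin [-0.09  0.04  5.03] ang [-0.    -0.002 -0.   ]
```

apply_moves:
  motion:
    - {"linear":[-0.04,0.04,1],"angular":[0,0,0],"hand":0.6}
    - {"linear":[-0.04,0.04,1.5],"angular":[0,0,0],"hand":0.6}
    - {"linear":[-0.04,0.04,2],"angular":[0,0,0],"hand":0.6}
    - {"linear":[-0.04,0.04,2.6],"angular":[0,0,0],"hand":0.6}
    - {"linear":[-0.04,0.04,3.2],"angular":[0,0,0],"hand":0.6}
    - {"linear":[-0.04,0.04,3.8],"angular":[0,0,0],"hand":0.6}
    - {"linear":[-0.04,0.04,4.4],"angular":[0,0,0],"hand":0.6}
    - {"linear":[-0.04,0.04,4.9],"angular":[0,0,0],"hand":0.6}

```text
t: 16.28
tcp_pos: [637.0, 156.2, 65.8]
tcp_rot: [1.0, 0.007, -0.0, -0.0]
ft_force: [-9.9, -1.2, 46.7]
gripper_width: 10.1
grasp_force: 30.0
```

apply_moves:
  motion:
    - {"linear":[0,0,0.15],"angular":[0,0,0],"hand":0.6}
    - {"linear":[0,0,0.15],"angular":[0,0,0],"hand":0.6}
    - {"linear":[0,0,0.15],"angular":[0,0,0],"hand":0.6}

```text
t: 16.53
tcp_pos: [637.0, 156.2, 65.9]
tcp_rot: [1.0, 0.008, 0.0, -0.0]
ft_force: [-4.1, -0.5, 11.5]
gripper_width: 9.7
grasp_force: 30.0
```

apply_moves:
  motion:
    - {"linear":[0,0,-0.1],"angular":[0,0,0],"hand":1.8}
    - {"linear":[0,0,-0.1],"angular":[0,0,0],"hand":1.8}
    - {"linear":[0,0,-0.1],"angular":[0,0,0],"hand":1.8}
    - {"linear":[0,0,-3],"angular":[0,0,0],"hand":1.8}
    - {"linear":[0,0,-6],"angular":[0,0,0],"hand":1.8}
    - {"linear":[0,0,-9],"angular":[0,0,0],"hand":1.8}
    - {"linear":[0,0,-10],"angular":[0,0,0],"hand":4.5}
    - {"linear":[0,0,-10],"angular":[0,0,0],"hand":4.5}

```text
t: 17.2
tcp_pos: [639.4, 156.4, 167.6]
tcp_rot: [1.0, 0.007, 0.003, -0.0]
ft_force: [-0.0, -0.1, 0.3]
gripper_width: 28.2
grasp_force: 0.0
```

```bash
python3 - <<'E'
from h import *
st();delta([500,-130,160],0.014);C=snap('top','t2')
for n,u,v,z in[('a',0,0,0)]:pass
# puller change check vs. first top image
a=cv2.imread('pics/top0raw.png').astype(int);b=cv2.imread('pics/t2raw.png').astype(int)
d=np.abs(a-b).max(2);ys,xs=np.where(d[190:290,270:400]>60);print(len(xs),(xs.min()+270,xs.max()+270,ys.min()+190,ys.max()+190) if len(xs) else '')
cv2.imwrite('pics/t2.png',cv2.resize(b[110:300,100:430].astype(np.uint8),None,fx=2.4,fy=2.4,interpolation=cv2.INTER_CUBIC))
E
```

```text
t 17.2 tcp [639.4 156.4 167.6] yaw -1.556 f [-0.  -0.1  0.3] w 28.2 g 0.0 q6 1.69
lin [-14.37  28.43   0.64] ang [ 0.004 -0.006 -1.57 ]
1292 (np.int64(270), np.int64(399), np.int64(274), np.int64(289))
```

View pics/t2.png

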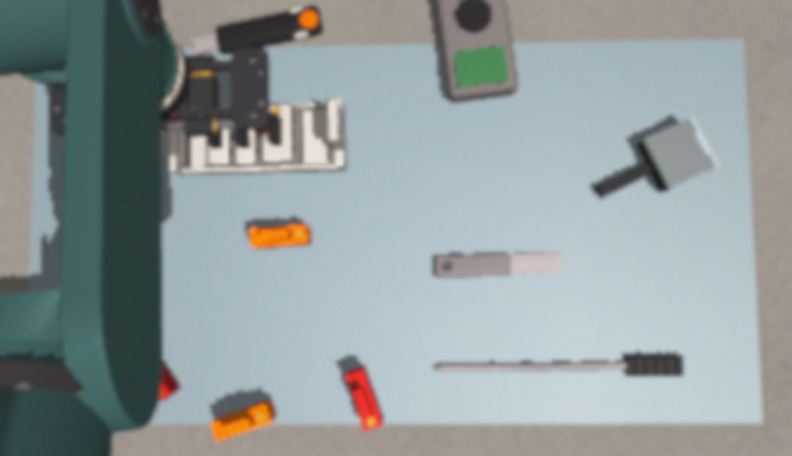

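The top view shows the three modules in the rack. The puller, rod and bystanders have not moved. Next is the puller.

apply_moves:
  motion:
    - {"linear":[-14.4,28.4,0],"angular":[0,0,-1.57],"hand":6}
    - {"linear":[-14.4,28.4,0],"angular":[0,0,-1.57],"hand":6}
    - {"linear":[-14.4,28.4,0],"angular":[0,0,-1.57],"hand":6}
    - {"linear":[-14.4,28.4,0],"angular":[0,0,-1.57],"hand":6}
    - {"linear":[-14.4,28.4,0],"angular":[0,0,-1.57],"hand":6}
    - {"linear":[-14.4,28.4,0],"angular":[0,0,-1.57],"hand":6}
    - {"linear":[-14.4,28.4,0],"angular":[0,0,-1.57],"hand":6}
    - {"linear":[-14.4,28.4,0],"angular":[0,0,-1.57],"hand":6}

```text
t: 17.92
tcp_pos: [496.5, -127.4, 162.2]
tcp_rot: [0.886, 0.464, -0.001, -0.002]
ft_force: [0.6, -0.0, 0.3]
gripper_width: 59.8
grasp_force: 0.0
```

```bash
python3 - <<'E'
from h import *
st();delta([500,-115,160],0.014)
E
```

```text
t 17.92 tcp [ 496.5 -127.4  162.2] yaw -0.605 f [ 0.6 -0.   0.3] w 59.8 g 0.0 q6 0.22
lin [ 1.22 -0.41  0.22] ang [-0.004 -0.    -0.619]
```

apply_moves:
  motion:
    - {"linear":[1.2,-0.4,2],"angular":[0,0,-0.6],"hand":6}
    - {"linear":[1.2,-0.4,5],"angular":[0,0,-0.6],"hand":6}
    - {"linear":[1.2,-0.4,5],"angular":[0,0,-0.6],"hand":6}
    - {"linear":[1.2,-0.4,5],"angular":[0,0,-0.6],"hand":6}
    - {"linear":[1.2,-0.4,5],"angular":[0,0,-0.6],"hand":6}
    - {"linear":[1.2,-0.4,5],"angular":[0,0,-0.6],"hand":6}
    - {"linear":[1.2,-0.4,5],"angular":[0,0,-0.6],"hand":6}

```text
t: 18.5
tcp_pos: [501.4, -113.9, 112.8]
tcp_rot: [0.712, 0.702, -0.001, -0.002]
ft_force: [-0.2, -0.1, 0.5]
gripper_width: 60.3
grasp_force: 0.0
```

```bash
python3 - <<'E'
from h import *
st();delta([500,-115,3],0.014);snap('wrist','w8')
w=load('w8');p=[500,-115.2,.014];cv2.imwrite('pics/ov5.png',draw('w8',w,[(p,box(12,40,0,14)),(p,box(11,27.5,5.5,8.5,0,-67.5))],(100,60,420,290),2.4))
E
```

```text
t 18.5 tcp [ 501.4 -113.9  112.8] yaw -0.014 f [-0.2 -0.1  0.5] w 60.3 g 0.0 q6 -0.34
lin [-0.12 -0.11 10.98] ang [-0.003 -0.001 -0.028]
```

View pics/ov5.png

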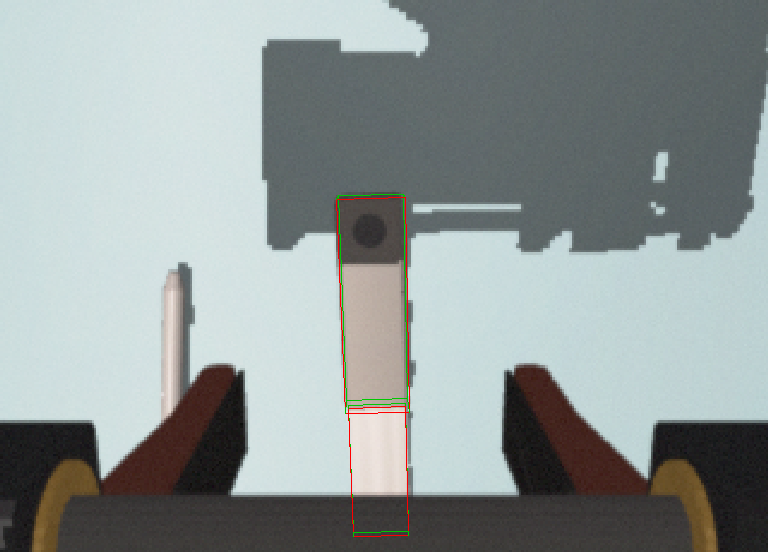

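The overlay fits the puller within about 1 mm. I'll descend and grip it.

apply_moves:
  motion:
    - {"linear":[-0.1,-0.1,4],"angular":[0,0,-0.028],"hand":6}
    - {"linear":[-0.1,-0.1,8],"angular":[0,0,-0.028],"hand":6}
    - {"linear":[-0.1,-0.1,10],"angular":[0,0,-0.028],"hand":6}
    - {"linear":[-0.1,-0.1,10.9],"angular":[0,0,-0.028],"hand":6}
    - {"linear":[-0.1,-0.1,10.9],"angular":[0,0,-0.028],"hand":6}
    - {"linear":[-0.1,-0.1,10.9],"angular":[0,0,-0.028],"hand":6}

```text
t: 19.05
tcp_pos: [501.9, -115.3, 5.6]
tcp_rot: [0.701, 0.713, -0.0, -0.0]
ft_force: [0.6, 0.6, 0.4]
gripper_width: 60.1
grasp_force: 0.0
```

apply_moves:
  motion:
    - {"linear":[0,0,0],"angular":[0,0,0],"hand":1.8}
    - {"linear":[0,0,0],"angular":[0,0,0],"hand":1.8}
    - {"linear":[0,0,0],"angular":[0,0,0],"hand":1.8}
    - {"linear":[0,0,0],"angular":[0,0,0],"hand":1.8}
    - {"linear":[0,0,0],"angular":[0,0,0],"hand":1.8}
    - {"linear":[0,0,0],"angular":[0,0,0],"hand":1.8}
    - {"linear":[0,0,0],"angular":[0,0,0],"hand":1.8}
    - {"linear":[0,0,0],"angular":[0,0,0],"hand":1.8}

```text
t: 19.72
tcp_pos: [501.9, -115.4, 5.9]
tcp_rot: [0.701, 0.713, 0.0, 0.0]
ft_force: [-1.8, 1.2, 6.4]
gripper_width: 23.5
grasp_force: 30.0
```

```bash
python3 - <<'E'
from h import *
st();s=env.sense();print(R.from_quat(s['tcp_rot']).as_matrix()[:,2])
H=np.array([615.4,-334.0,.4267]);f=lambda x,y:R.from_euler('z',H[2]).apply([x,y,0])[:2]+H[:2]
for d in(29+40,29+40+75):
    print(d,f(0,d)); delta([*f(0,d),60],H[2])
E
```

```text
t 19.72 tcp [ 501.9 -115.4    5.9] yaw 0.018 f [-1.8  1.2  6.4] w 23.5 g 30.0 q6 -0.38
[ 3.56995742e-04 -7.40611594e-05 -9.99999934e-01]
69 [ 586.84304238 -271.18678347]
lin [-15.72   8.22  -5.41] ang [ 0.     0.    -0.409]
144 [ 555.80287105 -202.9115481 ]
lin [-8.84  5.24 -5.41] ang [ 0.     0.    -0.409]
```

apply_moves:
  motion:
    - {"linear":[0,0,-2.5],"angular":[0,0,0],"hand":1.8}
    - {"linear":[0,0,-4],"angular":[0,0,0],"hand":1.8}
    - {"linear":[-3,1.8,-4],"angular":[0,0,-0.1],"hand":1.8}
    - {"linear":[-6,3.5,-4],"angular":[0,0,-0.2],"hand":1.8}
    - {"linear":[-8.8,5.2,-4],"angular":[0,0,-0.3],"hand":1.8}
    - {"linear":[-8.8,5.2,-4],"angular":[0,0,-0.41],"hand":1.8}
    - {"linear":[-8.8,5.2,-4],"angular":[0,0,-0.41],"hand":1.8}
    - {"linear":[-8.8,5.2,-4],"angular":[0,0,-0.41],"hand":1.8}

```text
t: 20.38
tcp_pos: [554.3, -202.1, 44.9]
tcp_rot: [0.543, 0.84, 0.0, -0.001]
ft_force: [0.3, 0.8, -0.4]
gripper_width: 23.7
grasp_force: 30.0
```

```bash
python3 - <<'E'
from h import *
st();s=env.sense();H=np.array([615.4,-334.0,.4267])
f=lambda x,y:R.from_euler('z',H[2]).apply([x,y,0])[:2]+H[:2]
delta([*f(0,144),27],H[2])
snap('wrist','w9');w=load('w9');snap('side','s9');ws=load('s9')
yaw=np.arctan2(R.from_quat(s['tcp_rot']).as_matrix()[1,1],R.from_quat(s['tcp_rot']).as_matrix()[0,1])
p=[*s['tcp_pos'][:2],yaw];z=s['tcp_pos'][2]-5.9
hold=[(H,box(30,29,0,40)),(H,box(7,31,0,19,0,60))];pu=[(p,box(12,40,z,z+14)),(p,box(11,27.5,z+5.5,z+8.5,0,-67.5))]
a=draw('w9',w,hold+pu,(150,170,400,384),2.4)
q=proj(ws,[[590,-290,20]])[0].astype(int);b=draw('s9',ws,hold+pu,(q[0]-50,q[1]-50,q[0]+50,q[1]+50),4)
h=max(a.shape[0],b.shape[0]);im=np.zeros((h,a.shape[1]+b.shape[1],3),np.uint8);im[:a.shape[0],:a.shape[1]]=a;im[:b.shape[0],a.shape[1]:]=b
cv2.imwrite('pics/ov6.png',cv2.resize(im,None,fx=min(1,800/im.shape[1]),fy=min(1,800/im.shape[1]),interpolation=cv2.INTER_AREA))
E
```

```text
t 20.38 tcp [ 554.3 -202.1   44.9] yaw 0.424 f [ 0.3  0.8 -0.4] w 23.7 g 30.0 q6 -0.89
lin [-0.14  0.1   1.79] ang [-0.001 -0.002 -0.003]
```

View pics/ov6.png

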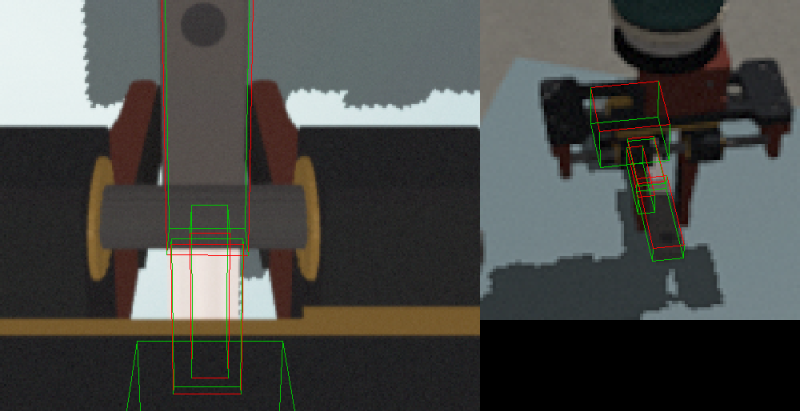

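The wrist view shows the held puller matching its model (blade at x 171–239), but the hand hides the holder. I'll refine the holder pose from the earlier w1 image, using its dark silhouette.

```bash
python3 - <<'E'
from h import *
from scipy.optimize import minimize
C=load('w1');im=cv2.imread('pics/w1raw.png');g=im.max(2).astype(float)
x0,y0,x1,y1=285,30,370,108;S=4
sub=g[y0:y1,x0:x1];print(np.percentile(sub,[1,5,10,20,30,50]))
for r in range(78,104,3): print(g[r,288:340:2].astype(int))
def mask(p):
    m=np.zeros(((y1-y0)*S,(x1-x0)*S),np.uint8)
    Rz=R.from_euler('z',p[2])
    for b in(box(7,31,0,19,0,60),[(30,29,0),(30,29,40),(-30,29,0),(-30,29,40)]):
        q=proj(C,Rz.apply(np.float64(b))+[p[0],p[1],0]);q=(q+.5-[x0,y0])*S
        cv2.fillPoly(m,[cv2.convexHull(q.astype(np.float32)).astype(int)],1)
    return cv2.resize(m.astype(np.float32),(x1-x0,y1-y0),interpolation=cv2.INTER_AREA)
for th in(50,65,80):
    T=(sub<th).astype(np.float32);n,l,stt,_=cv2.connectedComponentsWithStats(T.astype(np.uint8));k=1+stt[1:,4].argmax();T=(l==k).astype(np.float32)
    f=lambda d:np.abs(mask(np.array([615.4,-334,.4267])+np.array(d)*[1,1,.01])-T).sum()
    best=min((minimize(f,s,method='Nelder-Mead',options=dict(initial_simplex=np.array(s)+np.vstack([np.zeros(3),4*np.eye(3)]))) for s in([0,0,0],[2,2,1],[-2,-2,-2],[2,-2,0])),key=lambda r:r.fun)
    print(th,T.sum(),best.x,best.fun,f([0,0,0]))
E
```

```text
[ 17.  29.  61.  94. 137. 205.]
[215 215 212 213 213 215 212 211 214 213 205 146 103  98  97  94  73  60
  59  65  61  63  62  59  60  65]
[214 214 211 216 211 212 211 206 195 100  95  99  95  72  59  64  64  61
  63  62  61  62  64  65  63  62]
[214 216 215 210 207 198 142 106  98  94  76  61  59  59  65  63  63  62
  62  62  65  66  67  72 119 181]
[218 205 153 134  94 100  93  72  67  66  64  59  63  67  61  63  62  63
  63  64  76 130 190 206 209 211]
[214 194 114  92  58  57  62  63  63  68  66  66  67  64  65  67  65  73
 131 195 212 211 216 213 214 210]
[217 214 127  89  22  59  67  66  64  64  64  65  68  69  76 132 197 213
 213 211 212 213 212 213 210 214]
[215 215 202 109  56  31  68  67  62  67  68  93 182 196 215 212 215 212
 214 211 216 213 211 210 212 212]
[217 216 218 211 107  25  52  68  90 184 212 215 214 217 215 213 215 213
 214 213 213 216 217 211 211 213]
[216 217 217 215 214 196 194 213 214 215 216 216 215 218 212 216 214 214
 214 217 213 214 213 213 211 213]
50 414.0 [-1.22210479  0.02550986 -1.02063916] 852.875 878.0625
65 909.0 [ 0.3241089   0.14752926 -0.29349655] 369.4375 383.9375
80 1185.0 [ 0.36791437 -0.31268415 -0.17771235] 106.125 144.0625
```

```bash
python3 - <<'E'
from h import *
st();H=np.array([615.8,-334.3,.425])
f=lambda x,y:R.from_euler('z',H[2]).apply([x,y,0])[:2]+H[:2]
delta([*f(0,144),26.5],H[2])
E
```

```text
t 20.48 tcp [ 553.9 -201.2   45. ] yaw 0.425 f [-0.3  0.4 -0.4] w 23.9 g 30.0 q6 -0.89
lin [-0.28  0.15  1.85] ang [-0.001 -0.002  0.   ]
```

apply_moves:
  motion:
    - {"linear":[0,0.15,1],"angular":[0,0,0],"hand":1.8}
    - {"linear":[0,0.15,1.85],"angular":[0,0,0],"hand":1.8}
    - {"linear":[0,0.15,1.85],"angular":[0,0,0],"hand":1.8}
    - {"linear":[0,0.15,1.85],"angular":[0,0,0],"hand":1.8}
    - {"linear":[0,0.15,1.85],"angular":[0,0,0],"hand":1.8}

```text
t: 20.9
tcp_pos: [556.4, -201.4, 26.6]
tcp_rot: [0.541, 0.841, 0.0, -0.0]
ft_force: [-0.2, 0.2, -0.8]
gripper_width: 23.4
grasp_force: 30.0
```

```bash
python3 - <<'E'
from h import *
st();H=np.array([615.8,-334.3,.425])
f=lambda x,y:R.from_euler('z',H[2]).apply([x,y,0])[:2]+H[:2]
delta([*f(0,110),26.5],H[2])
E
```

```text
t 20.9 tcp [ 556.4 -201.4   26.6] yaw 0.428 f [-0.2  0.2 -0.8] w 23.4 g 30.0 q6 -0.89
lin [-3.56 -0.07  0.01] ang [-0.    -0.001  0.003]
```

apply_moves:
  motion:
    - {"linear":[-1,-0.07,0],"angular":[0,0,0.003],"hand":1.8}
    - {"linear":[-1.5,-0.07,0],"angular":[0,0,0.003],"hand":1.8}
    - {"linear":[-2,-0.07,0],"angular":[0,0,0.003],"hand":1.8}
    - {"linear":[-2.5,-0.07,0],"angular":[0,0,0.003],"hand":1.8}
    - {"linear":[-3,-0.07,0],"angular":[0,0,0.003],"hand":1.8}
    - {"linear":[-3.5,-0.07,0],"angular":[0,0,0.003],"hand":1.8}

```text
t: 21.4
tcp_pos: [570.8, -234.7, 27.1]
tcp_rot: [0.542, 0.84, 0.0, 0.0]
ft_force: [0.3, 0.1, -0.5]
gripper_width: 23.9
grasp_force: 30.0
```

```bash
python3 - <<'E'
from h import *
st();H=np.array([615.8,-334.3,.425])
f=lambda x,y:R.from_euler('z',H[2]).apply([x,y,0])[:2]+H[:2]
delta([*f(0,71),26.5],H[2])
E
```

```text
t 21.4 tcp [ 570.8 -234.7   27.1] yaw 0.424 f [ 0.3  0.1 -0.5] w 23.9 g 30.0 q6 -0.93
lin [-3.83 -0.01  0.06] ang [ 0.     0.    -0.001]
```

No force, so the blade is entering the slot.

apply_moves:
  motion:
    - {"linear":[-0.7,0,0],"angular":[0,0,0],"hand":1.8}
    - {"linear":[-1.4,0,0],"angular":[0,0,0],"hand":1.8}
    - {"linear":[-2.0,0,0],"angular":[0,0,0],"hand":1.8}
    - {"linear":[-2.5,0,0],"angular":[0,0,0],"hand":1.8}
    - {"linear":[-3,0,0],"angular":[0,0,0],"hand":1.8}
    - {"linear":[-3.4,0,0],"angular":[0,0,0],"hand":1.8}
    - {"linear":[-3.7,0,0],"angular":[0,0,0],"hand":1.8}
    - {"linear":[-3.7,0,0],"angular":[0,0,0],"hand":1.8}

```text
t: 22.07
tcp_pos: [586.2, -268.3, 27.0]
tcp_rot: [0.542, 0.84, 0.0, 0.0]
ft_force: [-0.3, -0.1, -1.0]
gripper_width: 23.4
grasp_force: 30.0
```

apply_moves:
  motion:
    - {"linear":[-0.1,0,0],"angular":[0,0,0],"hand":1.8}
    - {"linear":[-0.2,0,0],"angular":[0,0,0],"hand":1.8}
    - {"linear":[-0.3,0,0],"angular":[0,0,0],"hand":1.8}
    - {"linear":[-0.3,0,0],"angular":[0,0,0],"hand":1.8}

```text
t: 22.4
tcp_pos: [587.0, -270.4, 27.0]
tcp_rot: [0.542, 0.84, 0.0, -0.0]
ft_force: [0.8, -0.5, 0.2]
gripper_width: 23.7
grasp_force: 30.0
```

```bash
python3 - <<'E'
from h import *
st();H=np.array([615.8,-334.3,.425]);print((R.from_euler('z',-H[2]).apply([*(env.sense()['tcp_pos'][:2]-H[:2]),0])))
E
```

```text
t 22.4 tcp [ 587.  -270.4   27. ] yaw 0.425 f [ 0.8 -0.5  0.2] w 23.7 g 30.0 q6 -0.96
[ 0.14639772 70.08756481  0.        ]
```

Still no contact. I'll push on in small steps until the force rises.

apply_moves:
  motion:
    - {"linear":[-0.1,0,0],"angular":[0,0,0],"hand":1.8}
    - {"linear":[-0.15,0,0],"angular":[0,0,0],"hand":1.8}
    - {"linear":[-0.2,0,0],"angular":[0,0,0],"hand":1.8}
    - {"linear":[-0.2,0,0],"angular":[0,0,0],"hand":1.8}

```text
t: 22.73
tcp_pos: [587.9, -272.3, 27.0]
tcp_rot: [0.542, 0.84, 0.0, 0.0]
ft_force: [0.3, -0.4, -0.8]
gripper_width: 23.8
grasp_force: 30.0
```

apply_moves:
  motion:
    - {"linear":[-0.08,0,0],"angular":[0,0,0],"hand":1.8}
    - {"linear":[-0.15,0,0],"angular":[0,0,0],"hand":1.8}
    - {"linear":[-0.15,0,0],"angular":[0,0,0],"hand":1.8}

```text
t: 22.98
tcp_pos: [588.4, -273.6, 26.9]
tcp_rot: [0.542, 0.84, 0.0, -0.0]
ft_force: [0.5, 0.1, -1.3]
gripper_width: 23.6
grasp_force: 30.0
```

apply_moves:
  motion:
    - {"linear":[-0.1,0,0],"angular":[0,0,0],"hand":1.8}
    - {"linear":[-0.2,0,0],"angular":[0,0,0],"hand":1.8}
    - {"linear":[-0.2,0,0],"angular":[0,0,0],"hand":1.8}

```text
t: 23.23
tcp_pos: [588.4, -273.8, 26.7]
tcp_rot: [0.542, 0.84, 0.001, -0.002]
ft_force: [-1.2, 5.2, 1.9]
gripper_width: 23.6
grasp_force: 30.0
```

apply_moves:
  motion:
    - {"linear":[-0.1,0,0],"angular":[0,0,0],"hand":1.8}
    - {"linear":[-0.2,0,0],"angular":[0,0,0],"hand":1.8}
    - {"linear":[-0.2,0,0],"angular":[0,0,0],"hand":1.8}

```text
t: 23.48
tcp_pos: [588.3, -273.9, 26.6]
tcp_rot: [0.542, 0.84, 0.001, -0.003]
ft_force: [-1.6, 9.9, 5.8]
gripper_width: 23.6
grasp_force: 30.0
```

Contact: the handle meets the block. I'll lower it onto the ledge and release.

apply_moves:
  motion:
    - {"linear":[0,0,0.1],"angular":[0,0,0],"hand":1.8}
    - {"linear":[0.05,0,0.2],"angular":[0,0,0],"hand":1.8}
    - {"linear":[0.1,0,0.25],"angular":[0,0,0],"hand":1.8}
    - {"linear":[0.1,0,0.25],"angular":[0,0,0],"hand":1.8}

```text
t: 23.82
tcp_pos: [588.1, -274.0, 24.9]
tcp_rot: [0.542, 0.84, 0.001, -0.002]
ft_force: [-4.0, 7.8, 8.2]
gripper_width: 23.7
grasp_force: 30.0
```

apply_moves:
  motion:
    - {"linear":[0,0,0],"angular":[0,0,0],"hand":4.5}
    - {"linear":[0,0,0],"angular":[0,0,0],"hand":4.5}
    - {"linear":[0,0,0],"angular":[0,0,0],"hand":4.5}
    - {"linear":[0,0,0],"angular":[0,0,0],"hand":4.5}
    - {"linear":[0,0,-3],"angular":[0,0,0],"hand":4.5}
    - {"linear":[0,0,-6],"angular":[0,0,0],"hand":5}
    - {"linear":[0,0,-9],"angular":[0,0,0],"hand":6}
    - {"linear":[0,0,-10],"angular":[0,0,0],"hand":6}

```text
t: 24.48
tcp_pos: [592.1, -278.0, 128.9]
tcp_rot: [0.542, 0.84, 0.0, 0.003]
ft_force: [0.7, 0.0, 1.2]
gripper_width: 58.6
grasp_force: 0.0
```

```bash
python3 - <<'E'
from h import *
st();delta([391.5,-290,130],0.0)
C=snap('wrist','w10');snap('top','t3')
E
```

```text
t 24.48 tcp [ 592.1 -278.   128.9] yaw 0.424 f [0.7 0.  1.2] w 58.6 g 0.0 q6 -0.97
lin [  7.17 -18.78  -0.23] ang [0.005 0.005 0.424]
```

apply_moves:
  motion:
    - {"linear":[7.2,-18.8,0],"angular":[0,0,0.424],"hand":6}
    - {"linear":[7.2,-18.8,0],"angular":[0,0,0.424],"hand":6}
    - {"linear":[7.2,-18.8,0],"angular":[0,0,0.424],"hand":6}
    - {"linear":[7.2,-18.8,0],"angular":[0,0,0.424],"hand":6}
    - {"linear":[7.2,-18.8,0],"angular":[0,0,0.424],"hand":6}
    - {"linear":[7.2,-18.8,0],"angular":[0,0,0.424],"hand":6}
    - {"linear":[7.2,-18.8,0],"angular":[0,0,0.424],"hand":6}
    - {"linear":[7.2,-18.8,0],"angular":[0,0,0.424],"hand":6}

```text
t: 25.25
tcp_pos: [389.0, -288.3, 123.7]
tcp_rot: [0.707, 0.707, 0.0, -0.0]
ft_force: [0.0, -0.6, -0.9]
gripper_width: 59.8
grasp_force: 0.0
```

```bash
python3 - <<'E'
from h import *
st();delta([391.5,-293,130],0.0)
w=snap('wrist','w11');p=[391.6,-306,.009]
a=draw('w11',w,[(p,box(11,30,0,14)),(p,box(4,102,3,11,0,132))],(130,0,390,290),2)
H=np.array([615.8,-334.3,.425]);q=R.from_euler('z',H[2]).apply([0,69,0])[:2]+H[:2]
w=load('w10');b=draw('w10',w,[([*q,.425],box(12,40,19,33)),(H,box(30,29,0,40))],(110,120,370,384),2)
im=np.zeros((580,800,3),np.uint8);im[:a.shape[0],:400]=a[:,:400];im[:b.shape[0],400:]=b[:,60:460];cv2.imwrite('pics/ov7.png',im)
E
```

```text
t 25.25 tcp [ 389.  -288.3  123.7] yaw -0.0 f [ 0.  -0.6 -0.9] w 59.8 g 0.0 q6 -0.78
lin [-0.47  0.25 -0.63] ang [-0.    -0.001 -0.   ]
```

View pics/ov7.png

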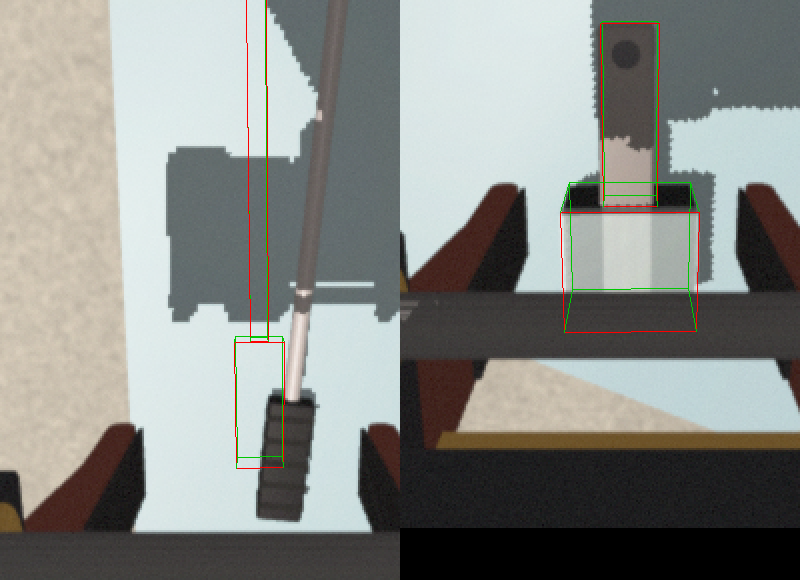

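The right panel shows the puller fully in its holder. The left panel shows the rod has been knocked: its handle is now at about (287,458) and its axis runs through (292,390) and (338,0). I'll refit it.

```bash
python3 - <<'E'
from h import *
from scipy.optimize import minimize
C=load('w11');v=lambda l:np.array(l)/2+[130,0]-.5
P=[ray(C,q,7)[:2] for q in v([(338.5,2),(313,200),(292.5,380)])];d=P[0]-P[2];yaw=np.arctan2(-d[0],d[1]);print(P,yaw)
p,e=fit(C,[(-11,30,14),(11,30,14),(-11,-30,14),(11,-30,14)],v([(268,398),(315,404),(257,516),(301,521)]),[400,-320,yaw]);print(p,e)
# silhouette of handle
g=cv2.imread('pics/w11raw.png').max(2);T=(g<75).astype(np.uint8);T[:, :250]=0;T[:180]=0;T[264:]=0;T[:,300:]=0
n,l,s,c=cv2.connectedComponentsWithStats(T);k=1+s[1:,4].argmax();T=(l==k).astype(np.float32);print(s[k])
def mask(p):
    m=np.zeros((384*4,512*4),np.uint8);q=(proj(C,R.from_euler('z',p[2]).apply(np.float64(box(11,30,0,14)))+[p[0],p[1],0])+.5)*4
    cv2.fillPoly(m,[cv2.convexHull(q.astype(np.float32)).astype(int)],1);return cv2.resize(m.astype(np.float32),(512,384),interpolation=cv2.INTER_AREA)
f=lambda d:np.abs(mask(p+np.array(d)*[1,1,.02])-T)[:264].sum()
b=minimize(f,[0,0,0],method='Nelder-Mead',options=dict(initial_simplex=np.vstack([np.zeros(3),3*np.eye(3)])))
p2=p+b.x*[1,1,.02];print('sil',p2,b.fun,T.sum())
# distance of rod axis rays from handle axis
for q in P: print(R.from_euler('z',-yaw).apply([*(q-p2[:2]),0]))
E
```

```text
[array([ 422.99970363, -137.55315507]), array([ 414.47545685, -214.52874975]), array([ 406.794368  , -295.15753269])] -0.10246279258421888
[ 4.03435919e+02 -3.32684517e+02 -9.06974132e-02] 0.9483878633178335
[ 259  197   28   63 1316]
sil [ 4.03818877e+02 -3.33264329e+02 -7.91455228e-02] 239.625 1316.0
[ -0.93781457 196.64660787   0.        ]
[ -1.54401309 119.20283805   0.        ]
[-0.93781457 38.21128116  0.        ]
```

```bash
python3 - <<'E'
from h import *
st();delta([404,-319,60],-.102)
E
```

```text
t 25.3 tcp [ 389.7 -288.5  123.9] yaw 0.001 f [ 1.5 -0.5 -0. ] w 59.7 g 0.0 q6 -0.78
lin [-3.05  1.42  6.39] ang [ 0.    -0.     0.103]
```

apply_moves:
  motion:
    - {"linear":[-3.0,1.4,2],"angular":[0,0,0.103],"hand":6}
    - {"linear":[-3.0,1.4,6],"angular":[0,0,0.103],"hand":6}
    - {"linear":[-3.0,1.4,6.4],"angular":[0,0,0.103],"hand":6}
    - {"linear":[-3.0,1.4,6.4],"angular":[0,0,0.103],"hand":6}
    - {"linear":[-3.0,1.4,6.4],"angular":[0,0,0.103],"hand":6}

```text
t: 25.72
tcp_pos: [403.1, -317.4, 60.3]
tcp_rot: [0.742, 0.671, 0.0, -0.001]
ft_force: [-0.2, 0.1, 0.4]
gripper_width: 60.0
grasp_force: 0.0
```

```bash
python3 - <<'E'
from h import *
st();delta([404,-319,4],-.102)
w=snap('wrist','w12')
g=cv2.imread('pics/w12raw.png').astype(int)
for y in range(4,2,-1):pass
for z,l in((14,-30),(14,30),(7,60),(7,90)): # expected pixel of points on axis
    q=R.from_euler('z',-.102).apply([0,l,0])[:2]+[402.6,-333];u=proj(w,[[*q,z]])[0];r=int(round(u[1]));print(l,u.round(1),g[r,int(u[0])-26:int(u[0])+28:2].max(1) if 0<r<384 else '')
E
```

```text
t 25.72 tcp [ 403.1 -317.4   60.3] yaw -0.101 f [-0.2  0.1  0.4] w 60.0 g 0.0 q6 -0.7
lin [-0.16  0.12  5.63] ang [-0.001 -0.001  0.001]
-30 [258.4 264. ] [238 238 237 238 237 236 237 219 119 109 139 143 145 138 138 140 139 138
 137 138 139 217 237 235 236 235 235]
30 [258.7 185.1] [122 121 123 119 122 121 122  49  27  25  31  40  91 110 112 111  91  38
  30  27  26  46 152 240 240 239 240]
60 [258.7 140.6] [121 121 120 119 123 124 124 122 123 124 124 111 111 116 124 114 110 117
 121 125 124 122 120 122 127 125 124]
90 [258.8  95.4] [126 122 125 123 126 125 127 124 125 123 124 110 108 116 122 116 114 114
 121 127 125 123 127 124 126 125 127]
```

apply_moves:
  motion:
    - {"linear":[-0.1,0.12,3],"angular":[0,0,0],"hand":6}
    - {"linear":[-0.1,0.12,5],"angular":[0,0,0],"hand":6}
    - {"linear":[-0.1,0.12,5.6],"angular":[0,0,0],"hand":6}
    - {"linear":[-0.1,0.12,5.6],"angular":[0,0,0],"hand":6}
    - {"linear":[-0.1,0.12,5.6],"angular":[0,0,0],"hand":6}

```text
t: 26.18
tcp_pos: [404.4, -319.5, 5.6]
tcp_rot: [0.742, 0.67, 0.0, 0.001]
ft_force: [0.2, -0.3, -0.2]
gripper_width: 60.0
grasp_force: 0.0
```

apply_moves:
  motion:
    - {"linear":[0,0,0],"angular":[0,0,0],"hand":1.6}
    - {"linear":[0,0,0],"angular":[0,0,0],"hand":1.6}
    - {"linear":[0,0,0],"angular":[0,0,0],"hand":1.6}
    - {"linear":[0,0,0],"angular":[0,0,0],"hand":1.6}
    - {"linear":[0,0,0],"angular":[0,0,0],"hand":1.6}
    - {"linear":[0,0,0],"angular":[0,0,0],"hand":1.6}
    - {"linear":[0,0,0],"angular":[0,0,0],"hand":1.6}
    - {"linear":[0,0,0],"angular":[0,0,0],"hand":1.6}

```text
t: 26.85
tcp_pos: [404.2, -319.6, 4.7]
tcp_rot: [0.742, 0.67, 0.0, 0.0]
ft_force: [1.0, 0.8, 4.5]
gripper_width: 21.7
grasp_force: 30.0
```

```bash
python3 - <<'E'
from h import *
st();s=env.sense();print(s['tcp_rot'])
rk=np.array([639.9,117.3,.0151]);f=lambda x,y:R.from_euler('z',rk[2]).apply([x,y,0])[:2]+rk[:2]
print('eye near',f(0,-93.5))
# TCP is 16 mm behind shoulder; tip 220 ahead. start with tip 25 mm before eye
y=-93.5-220-25;zt=s['tcp_pos'][2]+98
print(f(0,y),zt);delta([*f(0,y),zt],rk[2])
E
```

```text
t 26.85 tcp [ 404.2 -319.6    4.7] yaw -0.103 f [1.  0.8 4.5] w 21.7 g 30.0 q6 -0.7
[7.42445000e-01 6.69906890e-01 1.17674151e-04 4.08466283e-04]
eye near [641.31179635  23.81065926]
[ 645.01115576 -221.16141004] 102.73128999179602
lin [12.25 22.95 -9.79] ang [ 0.001  0.    -0.118]
```

apply_moves:
  motion:
    - {"linear":[0,0,-4],"angular":[0,0,0],"hand":1.6}
    - {"linear":[0,0,-8],"angular":[0,0,0],"hand":1.6}
    - {"linear":[0,0,-9.8],"angular":[0,0,0],"hand":1.6}
    - {"linear":[2,4,-9.8],"angular":[0,0,-0.03],"hand":1.6}
    - {"linear":[4,7.5,-9.8],"angular":[0,0,-0.06],"hand":1.6}
    - {"linear":[6,11,-9.8],"angular":[0,0,-0.09],"hand":1.6}
    - {"linear":[8,14.5,-9.8],"angular":[0,0,-0.118],"hand":1.6}
    - {"linear":[10,18,-9.8],"angular":[0,0,-0.118],"hand":1.6}

```text
t: 27.52
tcp_pos: [594.0, -236.9, 101.9]
tcp_rot: [0.701, 0.713, -0.0, -0.001]
ft_force: [0.5, -0.7, -1.7]
gripper_width: 22.1
grasp_force: 30.0
```

apply_moves:
  motion:
    - {"linear":[1.6,3,0],"angular":[0,0,0],"hand":1.6}
    - {"linear":[1.6,5,0],"angular":[0,0,0],"hand":1.6}
    - {"linear":[1.6,5,0],"angular":[0,0,0],"hand":1.6}
    - {"linear":[1.6,5,0],"angular":[0,0,0],"hand":1.6}
    - {"linear":[1.6,5,0],"angular":[0,0,0],"hand":1.6}
    - {"linear":[1.6,5,0],"angular":[0,0,0],"hand":1.6}
    - {"linear":[1.6,5,0],"angular":[0,0,0],"hand":1.6}
    - {"linear":[1.6,5,0],"angular":[0,0,0],"hand":1.6}

```text
t: 28.18
tcp_pos: [641.8, -221.9, 102.5]
tcp_rot: [0.702, 0.712, -0.0, -0.0]
ft_force: [0.5, 0.4, -2.1]
gripper_width: 21.7
grasp_force: 30.0
```

```bash
python3 - <<'E'
from h import *
st();rk=np.array([639.9,117.3,.0151]);f=lambda x,y:R.from_euler('z',rk[2]).apply([x,y,0])[:2]+rk[:2]
delta([*f(0,-338.5),102.7],rk[2])
w=snap('wrist','w13');snap('side','s13');snap('top','t13')
s=env.sense();Rt=R.from_quat(s['tcp_rot'])
# rod axis in tool frame: x=16..220, y=0, z=-(7-4.7)
for l in(40,80,120,160,200,216):
    P=s['tcp_pos']+Rt.apply([l,0,-2.3]);print(l,P.round(1),proj(w,[P])[0].round(1))
print('eye',proj(w,[[*f(0,-93.5),105]])[0])
a=cv2.imread('pics/w13raw.png')[0:250,190:330];b=cv2.imread('pics/s13raw.png')
ws=load('s13');q=proj(ws,[[643,-20,105]])[0].astype(int);print('side q',q);Pt=s['tcp_pos']+Rt.apply([220,0,-2.3])
b=b[q[1]-50:q[1]+60,q[0]-50:q[0]+60];print('side tip',proj(ws,[Pt])[0],'eye',proj(ws,[[*f(0,-93.5),105]])[0],'origin',q-50)
im=np.zeros((600,800,3),np.uint8);a=cv2.resize(a,None,fx=2.4,fy=2.4,interpolation=cv2.INTER_CUBIC);b=cv2.resize(b,None,fx=4.2,fy=4.2,interpolation=cv2.INTER_CUBIC)
im[:a.shape[0],:a.shape[1]]=a;im[:b.shape[0],338:338+b.shape[1]]=b;cv2.imwrite('pics/ov8.png',im)
E
```

```text
t 28.18 tcp [ 641.8 -221.9  102.5] yaw 0.014 f [ 0.5  0.4 -2.1] w 21.7 g 30.0 q6 -0.45
lin [ 0.07  0.33 -0.02] ang [-0.001 -0.    -0.001]
40 [ 641.8 -181.8  105. ] [258.6 159.3]
80 [ 641.2 -141.8  105. ] [258.8  78.1]
120 [ 640.6 -101.8  105. ] [258.9 -14.2]
160 [640.  -61.8 105. ] [ 259.1 -120.1]
200 [639.5 -21.8 105. ] [ 259.2 -242.6]
216 [639.2  -5.8 105. ] [ 259.3 -297.3]
eye [ 266.53313496 -408.32177863]
side q [220 182]
side tip [219.16394451 188.68972736] eye [214.17072608 197.00024954] origin [170 132]
```

View pics/ov8.png

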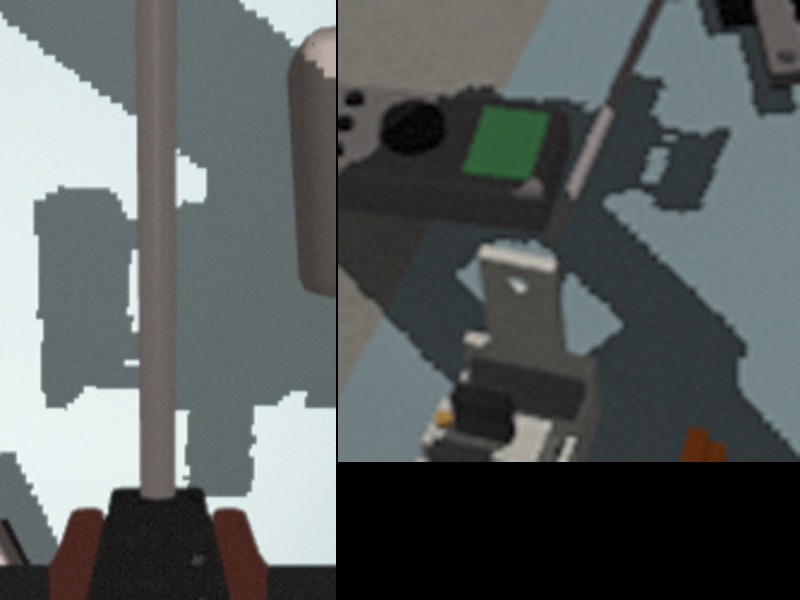

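The wrist view shows the rod centred in the hand at x≈157, about 1.8 mm off the calibrated prediction. That is the wrist camera's lateral bias. The side view shows the tip at about (556,235), approaching the near eyelet at (517,284). My viewing allowance is used up (this was one picture over 14), so I'll work numerically from here. Next I'll hover the rod over the near plate and compare the rod line with the plate edges directly.

apply_moves:
  motion:
    - {"linear":[0,0.33,-4],"angular":[0,0,0],"hand":1.6}
    - {"linear":[0,0.33,-8],"angular":[0,0,0],"hand":1.6}
    - {"linear":[4,0.33,-8],"angular":[0,0,0],"hand":1.6}
    - {"linear":[8,0.33,-8],"angular":[0,0,0],"hand":1.6}
    - {"linear":[12,0.33,-8],"angular":[0,0,0],"hand":1.6}
    - {"linear":[16.5,0.33,-8],"angular":[0,0,0],"hand":1.6}
    - {"linear":[16.5,0.33,-8],"angular":[0,0,0],"hand":1.6}
    - {"linear":[16.5,0.33,-8],"angular":[0,0,0],"hand":1.6}

```text
t: 29.0
tcp_pos: [643.1, -53.7, 182.7]
tcp_rot: [0.7, 0.714, 0.0, -0.0]
ft_force: [-0.1, 0.3, -1.5]
gripper_width: 21.6
grasp_force: 30.0
```

apply_moves:
  motion:
    - {"linear":[0,0,0],"angular":[0,0,0],"hand":1.6}
    - {"linear":[0,0,0],"angular":[0,0,0],"hand":1.6}
    - {"linear":[0,0,0],"angular":[0,0,0],"hand":1.6}

```text
t: 29.25
tcp_pos: [643.7, -58.1, 182.4]
tcp_rot: [0.702, 0.712, -0.0, 0.0]
ft_force: [0.9, -0.3, -1.3]
gripper_width: 21.8
grasp_force: 30.0
```

```bash
python3 - <<'E'
from h import *
st();w=snap('wrist','w14');s=env.sense();Rt=R.from_quat(s['tcp_rot'])
rk=np.array([639.9,117.3,.0151]);f=lambda x,y:R.from_euler('z',rk[2]).apply([x,y,0])[:2]+rk[:2]
for x in(-20,0,20):print([proj(w,[[*f(x,y),123]])[0].round(1).tolist() for y in(-93.5,-85.5)])
for l in(30,60,90):print('rod',proj(w,[s['tcp_pos']+Rt.apply([l,0,-2.3])])[0].round(1))
g=cv2.imread('pics/w14raw.png').astype(int)
r=int(proj(w,[[*f(0,-89.5),123]])[0][1]);c=int(proj(w,[[*f(0,-89.5),123]])[0][0])
for k in range(r-14,r+15,4):print(k,c-44,' '.join('%d/%d'%(p[0]-p[2],p.max()) for p in g[k,c-44:c+44:2]))
E
```

```text
t 29.25 tcp [643.7 -58.1 182.4] yaw 0.014 f [ 0.9 -0.3 -1.3] w 21.8 g 30.0 q6 -0.21
[[225.7, 84.5], [225.4, 72.0]]
[[255.1, 84.4], [255.0, 72.0]]
[[284.4, 84.3], [284.7, 71.9]]
rod [257.3 178.2]
rod [257.4 120.1]
rod [257.5  56.4]
64 211 12/239 11/239 11/239 9/237 -6/253 -8/252 -12/123 -16/154 -14/156 -8/252 -2/255 -2/255 -3/254 -8/252 -7/252 -6/252 -19/179 -17/157 -8/106 -10/106 -9/106 -10/111 -9/118 -11/107 -12/107 -11/106 -11/134 -14/161 -13/157 -19/160 -17/158 -15/161 -15/155 -13/159 -15/156 -16/155 -14/154 -16/156 -14/130 -11/119 -16/148 -7/129 13/114 9/114
68 211 12/239 11/240 12/238 11/236 -5/253 -6/253 -15/133 -17/145 -16/156 -4/254 -2/255 -16/235 -16/162 -14/155 -17/159 -17/162 -14/154 -16/154 -12/108 -10/103 -9/105 -8/110 -11/120 -11/109 -12/106 -13/106 -13/131 -15/161 -15/156 -17/164 -18/159 -13/156 -14/154 -16/157 -17/155 -13/158 -15/155 -14/155 -13/129 -12/121 -15/149 -7/128 11/112 11/110
72 211 10/239 10/238 10/240 11/239 -6/253 -7/253 -15/136 -17/144 -15/153 -19/186 -17/158 -15/153 -14/152 -13/152 -16/155 -17/157 -13/154 -15/154 -12/121 -8/105 -8/102 -8/107 -11/116 -12
[... 1180 characters left out ...]
 -14/135 8/114
88 211 11/241 11/241 11/240 -8/154 -15/143 -15/146 -14/144 -15/146 -15/147 -17/145 -13/135 -15/122 -13/117 -12/120 -13/128 -12/128 -20/149 -17/149 -11/113 -10/104 -9/105 -11/108 -8/114 -9/114 -8/108 -9/104 -10/107 -13/118 -14/116 -12/118 -13/115 -14/117 -11/116 -12/118 -12/119 -15/142 -13/149 -16/150 -15/148 -14/148 -15/151 -15/150 -7/125 11/113
92 211 9/240 10/240 10/240 11/240 10/236 6/213 -12/152 -13/152 -10/151 -6/127 -6/128 -5/123 -13/117 -13/115 -11/116 -12/116 -11/117 -14/116 -9/101 -10/105 -9/106 -10/111 -10/114 -11/112 -13/105 -10/104 -11/124 -12/150 -15/154 -14/153 -8/130 -11/116 -11/114 -11/116 -10/115 -11/116 -10/114 -8/114 -10/112 -7/113 4/111 11/113 13/111 10/111
```

```bash
python3 - <<'E'
from h import *
w=load('w14');s=env.sense();Rt=R.from_quat(s['tcp_rot']);g=cv2.imread('pics/w14raw.png').astype(float).mean(2)
# wrist: rod width vs row (edges by half level vs. centre)
for l in(30,45,60,75,90,105):
    u=proj(w,[s['tcp_pos']+Rt.apply([l,y,-2.3]) for y in(-4,4)]);r=int(round(u[0][1]))
    if r<1: continue
    p=g[r,235:275];d=np.abs(np.gradient(cv2.GaussianBlur(p[None],(5,1),0)[0]))
    L=d[4:17].argmax()+4+235;Rr=d[22:36].argmax()+22+235;print('l',l,'row',r,'pred w',(u[1][0]-u[0][0]).round(1),'edges',L,Rr,Rr-L)
S=load('s13');g=cv2.imread('pics/s13raw.png').astype(int).max(2)
P0=np.array([641.8,-221.9,102.5]);R0=down(.014)
for l in(100,140,170,190,200,208,214,220,226):
    u=proj(S,[P0+R0.apply([l,0,-2.3])])[0];r=int(round(u[1]));c=int(round(u[0]));print(l,u.round(1),c-9,g[r,c-9:c+10])
E
```

```text
l 30 row 178 pred w 15.1 edges 248 263 15
l 45 row 150 pred w 15.5 edges 248 262 14
l 60 row 120 pred w 15.8 edges 246 263 17
l 75 row 89 pred w 16.2 edges 246 264 18
l 90 row 56 pred w 16.6 edges 246 263 17
l 105 row 22 pred w 17.0 edges 246 263 17
100 [236.  152.1] 227 [137 134 136 136 132 135 137 120  71  56  56  53  57  59  58  58  60  56
  58]
140 [230.8 163.7] 222 [ 41  37  38  48  59  58  56  97 133 135 118  77  57  59  60  60  60  56
  61]
170 [226.6 172.8] 218 [ 41  43  38  36  33  49  54  88 129 136 118  75  55  58  58  56  59  60
  59]
190 [223.8 179.1] 215 [50 52 52 52 43 36 41 54 57 56 76 78 57 58 62 58 58 56 94]
200 [222.3 182.3] 213 [42 39 40 45 43 41 38 41 51 56 59 57 56 60 60 58 58 59 60]
208 [221.2 184.8] 212 [39 42 41 41 43 38 39 43 52 59 57 54 55 61 60 59 59 59 57]
214 [220.3 186.8] 211 [59 55 55 54 52 51 51 51 55 58 59 54 56 59 58 56 59 57 60]
220 [219.4 188.7] 210 [119  89  90  89  52  92 120  92  55  57  56  54  61  58  62  58  59  62
  60]
226 [218.5 190.7] 209 [163 158 148 143 135 137 136 135 138 125 115  92  52  58  58  61  57  59
  59]
```

```bash
python3 - <<'E'
from h import *
st();rk=np.array([642.0,115.7,.0151]);f=lambda x,y:R.from_euler('z',rk[2]).apply([x,y,0])[:2]+rk[:2]
print(f(0,-338.5));F=delta([*f(0,-338.5),182.7],rk[2]);delta([*f(0,-338.5),102.7],rk[2],F)
E
```

```text
t 29.3 tcp [643.7 -58.  182.4] yaw 0.014 f [ 0.6  0.6 -1.4] w 21.5 g 30.0 q6 -0.21
[ 647.11115576 -222.76141004]
lin [-16.48   0.12  -0.03] ang [ 0.     0.    -0.001]
lin [ 0. -0.  8.] ang [0. 0. 0.]
```

apply_moves:
  motion:
    - {"linear":[-4,0.12,0],"angular":[0,0,-0.001],"hand":1.6}
    - {"linear":[-8,0.12,0],"angular":[0,0,-0.001],"hand":1.6}
    - {"linear":[-12,0.12,0],"angular":[0,0,-0.001],"hand":1.6}
    - {"linear":[-16.5,0.12,0],"angular":[0,0,-0.001],"hand":1.6}
    - {"linear":[-16.5,0.12,1],"angular":[0,0,-0.001],"hand":1.6}
    - {"linear":[-16.5,0.12,5],"angular":[0,0,-0.001],"hand":1.6}
    - {"linear":[-16.5,0.12,8],"angular":[0,0,-0.001],"hand":1.6}
    - {"linear":[-16.5,0.12,8],"angular":[0,0,-0.001],"hand":1.6}

```text
t: 29.97
tcp_pos: [642.4, -221.0, 95.8]
tcp_rot: [0.702, 0.712, -0.002, -0.005]
ft_force: [-1.7, 0.4, -2.4]
gripper_width: 21.5
grasp_force: 30.0
```

apply_moves:
  motion:
    - {"linear":[0,0,0],"angular":[0,0,0],"hand":1.6}
    - {"linear":[0,0,0],"angular":[0,0,0],"hand":1.6}
    - {"linear":[0,0,0],"angular":[0,0,0],"hand":1.6}
    - {"linear":[0,0,0],"angular":[0,0,0],"hand":1.6}

```text
t: 30.3
tcp_pos: [649.0, -222.0, 104.9]
tcp_rot: [0.701, 0.713, 0.001, 0.002]
ft_force: [-0.2, -0.1, -1.1]
gripper_width: 21.9
grasp_force: 30.0
```

```bash
python3 - <<'E'
from h import *
st();rk=np.array([642.0,115.7,.0151]);f=lambda x,y:R.from_euler('z',rk[2]).apply([x,y,0])[:2]+rk[:2]
delta([*f(0,-338.5+50),102.7],rk[2])
E
```

```text
t 30.3 tcp [ 649.  -222.   104.9] yaw 0.017 f [-0.2 -0.1 -1.1] w 21.9 g 30.0 q6 -0.45
lin [ 4.92 -0.18  0.22] ang [0.004 0.002 0.002]
```

apply_moves:
  motion:
    - {"linear":[0,0,0],"angular":[0,0,0],"hand":1.6}
    - {"linear":[0,0,0],"angular":[0,0,0],"hand":1.6}
    - {"linear":[0,0,0],"angular":[0,0,0],"hand":1.6}
    - {"linear":[0,0,0],"angular":[0,0,0],"hand":1.6}
    - {"linear":[0,0,0],"angular":[0,0,0],"hand":1.6}
    - {"linear":[0,0,0],"angular":[0,0,0],"hand":1.6}

```text
t: 30.8
tcp_pos: [647.3, -221.3, 102.5]
tcp_rot: [0.701, 0.713, 0.0, -0.0]
ft_force: [0.3, -0.4, -1.6]
gripper_width: 21.6
grasp_force: 30.0
```

```bash
python3 - <<'E'
from h import *
st();rk=np.array([642.0,115.7,.0151]);f=lambda x,y:R.from_euler('z',rk[2]).apply([x,y,0])[:2]+rk[:2]
delta([*f(0,-338.5+60),102.7],rk[2])
S=snap('side','s15');g=cv2.imread('pics/s15raw.png').astype(int).max(2);P0=env.sense()['tcp_pos'];R0=R.from_quat(env.sense()['tcp_rot'])
for l in(100,140,170):
    u=proj(S,[P0+R0.apply([l,0,-2.3])])[0];r=int(round(u[1]));c=int(round(u[0]));print(l,u.round(1),c-9,g[r,c-9:c+10])
E
```

```text
t 30.8 tcp [ 647.3 -221.3  102.5] yaw 0.017 f [ 0.3 -0.4 -1.6] w 21.6 g 30.0 q6 -0.45
lin [ 5.86 -0.01 -0.02] ang [-0.    -0.     0.001]
100 [233.8 151.8] 225 [135 135 133 135 134 136 139 117  74  54  57  55  59  59  60  57  57  58
  58]
140 [228.5 163.5] 220 [ 38  41  40  37  40  54  59  67 112 138 127  86  55  58  60  58  58  60
  60]
170 [224.4 172.6] 215 [ 84  51  40  43  43  38  35  36  86 131 136 110  69  56  58  57  59  58
  59]
```

apply_moves:
  motion:
    - {"linear":[0.7,0,0],"angular":[0,0,0],"hand":1.6}
    - {"linear":[1.4,0,0],"angular":[0,0,0],"hand":1.6}
    - {"linear":[2,0,0],"angular":[0,0,0],"hand":1.6}
    - {"linear":[2.5,0,0],"angular":[0,0,0],"hand":1.6}
    - {"linear":[3,0,0],"angular":[0,0,0],"hand":1.6}
    - {"linear":[3.5,0,0],"angular":[0,0,0],"hand":1.6}
    - {"linear":[4,0,0],"angular":[0,0,0],"hand":1.6}

```text
t: 31.43
tcp_pos: [646.7, -180.7, 102.5]
tcp_rot: [0.701, 0.713, 0.0, -0.0]
ft_force: [0.5, -0.7, -1.0]
gripper_width: 21.9
grasp_force: 30.0
```

apply_moves:
  motion:
    - {"linear":[1.2,0,0],"angular":[0,0,0],"hand":1.6}
    - {"linear":[3,0,0],"angular":[0,0,0],"hand":1.6}
    - {"linear":[5,0,0],"angular":[0,0,0],"hand":1.6}
    - {"linear":[7,0,0],"angular":[0,0,0],"hand":1.6}
    - {"linear":[9,0,0],"angular":[0,0,0],"hand":1.6}
    - {"linear":[11,0,0],"angular":[0,0,0],"hand":1.6}
    - {"linear":[12.5,0,0],"angular":[0,0,0],"hand":1.6}
    - {"linear":[13.5,0,0],"angular":[0,0,0],"hand":1.6}

```text
t: 32.1
tcp_pos: [644.2, -44.2, 102.5]
tcp_rot: [0.701, 0.713, 0.0, -0.0]
ft_force: [0.2, -1.0, -1.9]
gripper_width: 21.8
grasp_force: 30.0
```

```bash
python3 - <<'E'
from h import *
st();rk=np.array([642.0,115.7,.0151]);f=lambda x,y:R.from_euler('z',rk[2]).apply([x,y,0])[:2]+rk[:2]
print('eye far inner',f(0,85.5));delta([*f(0,-93.5-30),102.7],rk[2])
E
```

```text
t 32.1 tcp [644.2 -44.2 102.5] yaw 0.018 f [ 0.2 -1.  -1.9] w 21.8 g 30.0 q6 -0.19
eye far inner [640.70899906 201.19025276]
lin [ 3.64  0.03 -0.02] ang [-0.    -0.001  0.003]
```

apply_moves:
  motion:
    - {"linear":[0.6,0.03,0],"angular":[0,0,0.002],"hand":1.6}
    - {"linear":[1.2,0.03,0],"angular":[0,0,0.002],"hand":1.6}
    - {"linear":[1.8,0.03,0],"angular":[0,0,0.002],"hand":1.6}
    - {"linear":[2.3,0.03,0],"angular":[0,0,0.002],"hand":1.6}
    - {"linear":[2.8,0.03,0],"angular":[0,0,0.002],"hand":1.6}
    - {"linear":[3.2,0.03,0],"angular":[0,0,0.002],"hand":1.6}
    - {"linear":[3.6,0.03,0],"angular":[0,0,0.002],"hand":1.6}

```text
t: 32.68
tcp_pos: [644.2, -10.3, 102.5]
tcp_rot: [0.702, 0.712, 0.0, -0.0]
ft_force: [-0.6, 0.5, -1.6]
gripper_width: 21.7
grasp_force: 30.0
```

apply_moves:
  motion:
    - {"linear":[0.4,0,0],"angular":[0,0,0],"hand":1.6}
    - {"linear":[0.8,0,0],"angular":[0,0,0],"hand":1.6}
    - {"linear":[1.1,0,0],"angular":[0,0,0],"hand":1.6}
    - {"linear":[1.3,0,0],"angular":[0,0,0],"hand":1.6}
    - {"linear":[1.4,0,0],"angular":[0,0,0],"hand":1.6}
    - {"linear":[1.4,0,0],"angular":[0,0,0],"hand":1.6}

```text
t: 33.18
tcp_pos: [643.9, 3.8, 102.5]
tcp_rot: [0.702, 0.712, 0.0, -0.0]
ft_force: [0.5, 0.1, -1.5]
gripper_width: 21.7
grasp_force: 30.0
```

apply_moves:
  motion:
    - {"linear":[0.1,0,0],"angular":[0,0,0],"hand":1.6}
    - {"linear":[0.2,0,0],"angular":[0,0,0],"hand":1.6}
    - {"linear":[0.3,0,0],"angular":[0,0,0],"hand":1.6}
    - {"linear":[0.3,0,0],"angular":[0,0,0],"hand":1.6}

```text
t: 33.52
tcp_pos: [643.9, 6.7, 102.5]
tcp_rot: [0.702, 0.712, 0.0, -0.0]
ft_force: [-0.6, 1.3, -1.4]
gripper_width: 21.4
grasp_force: 30.0
```

apply_moves:
  motion:
    - {"linear":[0.1,0,0],"angular":[0,0,0],"hand":1.6}
    - {"linear":[0.2,0,0],"angular":[0,0,0],"hand":1.6}
    - {"linear":[0.2,0,0],"angular":[0,0,0],"hand":1.6}

```text
t: 33.77
tcp_pos: [643.9, 8.8, 102.5]
tcp_rot: [0.702, 0.712, 0.0, -0.0]
ft_force: [-0.2, 0.2, -2.2]
gripper_width: 21.9
grasp_force: 30.0
```

apply_moves:
  motion:
    - {"linear":[0.1,0,0],"angular":[0,0,0],"hand":1.6}
    - {"linear":[0.2,0,0],"angular":[0,0,0],"hand":1.6}
    - {"linear":[0.2,0,0],"angular":[0,0,0],"hand":1.6}

```text
t: 34.02
tcp_pos: [643.9, 9.4, 102.5]
tcp_rot: [0.702, 0.712, -0.001, 0.001]
ft_force: [-0.3, -4.2, -1.4]
gripper_width: 21.7
grasp_force: 30.0
```

Contact at y≈9.4, so the handle is on the plate. I'll press it home lightly and lower it until the rod rests in the eyelet.

apply_moves:
  motion:
    - {"linear":[0.1,0,0],"angular":[0,0,0],"hand":1.6}
    - {"linear":[0.2,0,0.1],"angular":[0,0,0],"hand":1.6}
    - {"linear":[0.2,0,0.2],"angular":[0,0,0],"hand":1.6}
    - {"linear":[0.2,0,0.25],"angular":[0,0,0],"hand":1.6}
    - {"linear":[0.2,0,0.25],"angular":[0,0,0],"hand":1.6}

```text
t: 34.43
tcp_pos: [644.4, 9.5, 101.1]
tcp_rot: [0.702, 0.712, -0.001, 0.002]
ft_force: [-1.5, -10.6, 4.8]
gripper_width: 21.3
grasp_force: 30.0
```

apply_moves:
  motion:
    - {"linear":[0,0,0.1],"angular":[0,0,0],"hand":1.6}
    - {"linear":[0,0,0.1],"angular":[0,0,0],"hand":1.6}
    - {"linear":[0,0,0.1],"angular":[0,0,0],"hand":1.6}

```text
t: 34.68
tcp_pos: [644.6, 9.6, 100.1]
tcp_rot: [0.702, 0.712, -0.001, 0.002]
ft_force: [0.3, -11.0, 4.3]
gripper_width: 21.4
grasp_force: 30.0
```

apply_moves:
  motion:
    - {"linear":[0,0,0.05],"angular":[0,0,0],"hand":3.2}
    - {"linear":[-0.1,0,0.05],"angular":[0,0,0],"hand":4.5}
    - {"linear":[-0.1,0,0.05],"angular":[0,0,0],"hand":4.5}
    - {"linear":[-0.1,0,0.05],"angular":[0,0,0],"hand":4.5}
    - {"linear":[-0.1,0,-1],"angular":[0,0,0],"hand":4.5}
    - {"linear":[-0.1,0,-4],"angular":[0,0,0],"hand":4.5}
    - {"linear":[-0.1,0,-8],"angular":[0,0,0],"hand":4.5}
    - {"linear":[-0.1,0,-8],"angular":[0,0,0],"hand":4.5}

```text
t: 35.35
tcp_pos: [648.6, 11.7, 187.2]
tcp_rot: [0.702, 0.712, 0.004, 0.004]
ft_force: [1.3, -0.5, -0.0]
gripper_width: 45.0
grasp_force: 0.0
```

apply_moves:
  motion:
    - {"linear":[-4,0,0],"angular":[0,0,0],"hand":4.5}
    - {"linear":[-8,0,0],"angular":[0,0,0],"hand":4.5}
    - {"linear":[-8,0,0],"angular":[0,0,0],"hand":4.5}
    - {"linear":[-8,0,0],"angular":[0,0,0],"hand":4.5}
    - {"linear":[-8,0,0],"angular":[0,0,0],"hand":4.5}
    - {"linear":[-8,0,0],"angular":[0,0,0],"hand":4.5}
    - {"linear":[-8,0,0],"angular":[0,0,0],"hand":4.5}

```text
t: 35.93
tcp_pos: [644.9, -67.0, 179.0]
tcp_rot: [0.701, 0.713, 0.0, -0.0]
ft_force: [0.9, -0.7, -1.1]
gripper_width: 44.7
grasp_force: 0.0
```

```bash
python3 - <<'E'
from h import *
st();w=snap('wrist','w16');rk=np.array([642.0,115.7,.0151]);f=lambda x,y:R.from_euler('z',rk[2]).apply([x,y,0])[:2]+rk[:2]
g=cv2.imread('pics/w16raw.png').max(2).astype(int)
for y in(-170,-153.5,-93.5,-85.5):print(y,proj(w,[[*f(0,y),112 if y<-93 else 123]])[0].round(1))
u=proj(w,[[*f(0,-123),112]])[0];c=int(u[0])-4
a=int(proj(w,[[*f(0,-80),123]])[0][1]);b=int(proj(w,[[*f(0,-170),112]])[0][1])
for r in range(max(a,0),min(b,383),3):print(r,g[r,c-28:c+29:4])
E
```

```text
t 35.93 tcp [644.9 -67.  179. ] yaw 0.016 f [ 0.9 -0.7 -1.1] w 44.7 g 0.0 q6 -0.23
-170 [256.7 180.9]
-153.5 [256.7 159.4]
-93.5 [256.8  74.3]
-85.5 [256.9  59.6]
50 [148 156 159 153 163 158 158 104 115 103 162 158 158 158 160]
53 [153 156 162 152 160 157 157 106 115 102 158 160 159 160 155]
56 [152 154 157 153 155 155 153 135 140 135 158 158 159 156 156]
59 [151 155 157 158 157 154 158 157 157 156 158 157 161 158 158]
62 [150 160 160 162 161 161 161 162 161 159 162 163 159 162 161]
65 [152 159 164 157 156 161 160 162 158 159 160 163 160 160 159]
68 [200 156 156 157 158 155 157 154 155 157 157 157 158 156 158]
71 [251 120 116 118 119 120 120 110 115 111 120 120 121 120 121]
74 [219 172 117 117 108  26  38  30  32  29  29  33 119 116 119]
77 [148 146 119 120  73  29  33  31  30  31  36  36 113 117 144]
80 [115 123 116 114  71  27  36  28  33  31  35  33 108 112 118]
83 [162 149 117 116  37  29  32  34  26  32  29  35  88 117 116]
86 [239 239 137 109  50  27  31  32  32  33  32  25  80 111 112]
89 [239 238 134 112  66  26  29  34  30  37  32  29 108 112 114]
92 [241 240 133 112  90  26
[... 1249 characters left out ...]
 24  32  29  26  28  28  27 238 237 236]
152 [240 240 238 240 233  27  31  26  28  27  25  28 238 236 236]
155 [240 241 240 240 240 144 138 105 104 104  85 153 237 236 235]
158 [240 240 240 240 240 240 238 239 240 238 237 237 237 236 237]
161 [240 240 240 241 240 240 240 239 239 239 238 237 237 237 238]
164 [240 240 240 240 239 240 238 240 239 239 237 237 237 237 236]
167 [240 240 240 239 240 240 240 239 240 238 238 237 235 237 236]
170 [240 240 240 239 239 238 240 238 237 238 237 238 237 236 234]
173 [239 240 239 239 239 240 238 237 238 239 239 237 237 235 235]
176 [240 240 239 239 239 239 239 237 238 237 237 236 236 235 235]
179 [241 239 240 238 240 239 238 238 238 237 235 237 236 236 235]
```

The handle starts at row ~73 and contact is predicted at 74, so it is at the plate. To be sure it is flush, I'll nudge its end with closed fingertips.

apply_moves:
  motion:
    - {"linear":[-0.3,0,0],"angular":[0,0,0],"hand":0}
    - {"linear":[-0.3,0,2],"angular":[0,0,0],"hand":0}
    - {"linear":[-0.3,0,4],"angular":[0,0,0],"hand":0}
    - {"linear":[-0.3,0,6],"angular":[0,0,0],"hand":0}
    - {"linear":[-0.3,0,8],"angular":[0,0,0],"hand":0}
    - {"linear":[-0.3,0,8],"angular":[0,0,0],"hand":0}
    - {"linear":[-0.3,0,8],"angular":[0,0,0],"hand":0}
    - {"linear":[-0.3,0,8],"angular":[0,0,0],"hand":0}

```text
t: 36.65
tcp_pos: [645.7, -71.3, 99.9]
tcp_rot: [0.702, 0.712, 0.0, 0.0]
ft_force: [-0.4, -0.7, 0.2]
gripper_width: 0.3
grasp_force: 0.0
```

apply_moves:
  motion:
    - {"linear":[0.4,0,0],"angular":[0,0,0],"hand":0}
    - {"linear":[0.8,0,0],"angular":[0,0,0],"hand":0}
    - {"linear":[1.1,0,0],"angular":[0,0,0],"hand":0}
    - {"linear":[1.4,0,0],"angular":[0,0,0],"hand":0}
    - {"linear":[1.6,0,0],"angular":[0,0,0],"hand":0}
    - {"linear":[1.6,0,0],"angular":[0,0,0],"hand":0}

```text
t: 37.15
tcp_pos: [644.8, -54.7, 99.2]
tcp_rot: [0.702, 0.712, 0.0, 0.0]
ft_force: [0.3, -0.6, 0.2]
gripper_width: 0.9
grasp_force: 0.0
```

apply_moves:
  motion:
    - {"linear":[0.2,0,0],"angular":[0,0,0],"hand":0}
    - {"linear":[0.4,0,0],"angular":[0,0,0],"hand":0}
    - {"linear":[0.5,0,0],"angular":[0,0,0],"hand":0}
    - {"linear":[0.5,0,0],"angular":[0,0,0],"hand":0}

```text
t: 37.48
tcp_pos: [644.7, -50.2, 98.9]
tcp_rot: [0.702, 0.712, 0.0, -0.0]
ft_force: [0.4, -0.4, 0.0]
gripper_width: 0.1
grasp_force: 0.0
```

apply_moves:
  motion:
    - {"linear":[0.1,0,0],"angular":[0,0,0],"hand":0}
    - {"linear":[0.2,0,0],"angular":[0,0,0],"hand":0}
    - {"linear":[0.2,0,0],"angular":[0,0,0],"hand":0}

```text
t: 37.73
tcp_pos: [644.7, -48.3, 99.0]
tcp_rot: [0.702, 0.712, 0.0, -0.0]
ft_force: [-1.0, -0.5, 0.3]
gripper_width: 0.7
grasp_force: 0.0
```

apply_moves:
  motion:
    - {"linear":[0.1,0,0],"angular":[0,0,0],"hand":0}
    - {"linear":[0.15,0,0],"angular":[0,0,0],"hand":0}
    - {"linear":[0.15,0,0],"angular":[0,0,0],"hand":0}

```text
t: 37.98
tcp_pos: [644.7, -46.9, 99.0]
tcp_rot: [0.702, 0.712, -0.0, 0.0]
ft_force: [0.9, 0.4, 0.1]
gripper_width: 0.7
grasp_force: 0.0
```

apply_moves:
  motion:
    - {"linear":[0.1,0,0],"angular":[0,0,0],"hand":0}
    - {"linear":[0.15,0,0],"angular":[0,0,0],"hand":0}
    - {"linear":[0.15,0,0],"angular":[0,0,0],"hand":0}

```text
t: 38.23
tcp_pos: [645.0, -46.6, 99.2]
tcp_rot: [0.702, 0.712, -0.0, 0.001]
ft_force: [0.7, -4.5, 0.6]
gripper_width: 0.9
grasp_force: 2.6
```

apply_moves:
  motion:
    - {"linear":[0.1,0,0],"angular":[0,0,0],"hand":0}
    - {"linear":[0.15,0,0],"angular":[0,0,0],"hand":0}
    - {"linear":[0.15,0,0],"angular":[0,0,0],"hand":0}

```text
t: 38.48
tcp_pos: [645.1, -46.5, 99.4]
tcp_rot: [0.702, 0.712, -0.001, 0.002]
ft_force: [-0.8, -9.4, 1.1]
gripper_width: 0.6
grasp_force: 4.6
```

apply_moves:
  motion:
    - {"linear":[0.1,0,0],"angular":[0,0,0],"hand":0}
    - {"linear":[0.15,0,0],"angular":[0,0,0],"hand":0}
    - {"linear":[0.15,0,0],"angular":[0,0,0],"hand":0}

```text
t: 38.73
tcp_pos: [645.2, -46.4, 99.6]
tcp_rot: [0.702, 0.713, -0.002, 0.003]
ft_force: [-0.9, -12.8, 1.9]
gripper_width: 0.4
grasp_force: 6.8
```

apply_moves:
  motion:
    - {"linear":[-0.8,0,0],"angular":[0,0,0],"hand":0}
    - {"linear":[-2,0,0],"angular":[0,0,0],"hand":0}
    - {"linear":[-4,0,0],"angular":[0,0,0],"hand":0}
    - {"linear":[-6,0,-4],"angular":[0,0,0],"hand":0}
    - {"linear":[-6,0,-8],"angular":[0,0,0],"hand":0}
    - {"linear":[-6,0,-10],"angular":[0,0,0],"hand":0}
    - {"linear":[-6,0,-10],"angular":[0,0,0],"hand":0}
    - {"linear":[-6,0,-10],"angular":[0,0,0],"hand":0}

```text
t: 39.4
tcp_pos: [646.5, -102.9, 200.5]
tcp_rot: [0.702, 0.712, 0.001, 0.001]
ft_force: [0.2, 0.6, 0.1]
gripper_width: 0.3
grasp_force: 0.0
```

```bash
python3 - <<'E'
from h import *
st();w=snap('wrist','w17');rk=np.array([642.0,115.7,.0151]);f=lambda x,y:R.from_euler('z',rk[2]).apply([x,y,0])[:2]+rk[:2]
g=cv2.imread('pics/w17raw.png').max(2).astype(int)
for y,z in((-153.5,112),(-93.5,112),(-93.5,123),(-85.5,123)):print(y,proj(w,[[*f(0,y),z]])[0].round(1))
c=int(proj(w,[[*f(0,-123),112]])[0][0])-4;print([(r,g[r,c]) for r in range(0,110,3)])
# puller stays? compare top views t3 (after placing) with now, around holder
snap('top','t17');a=cv2.imread('pics/t3raw.png').astype(int);b=cv2.imread('pics/t17raw.png').astype(int)
q=proj(load('t17'),[[590,-280,25]])[0].astype(int);d=np.abs(a-b).max(2)[q[1]-25:q[1]+25,q[0]-30:q[0]+40];print(q,(d>50).sum())
E
```

```text
t 39.4 tcp [ 646.5 -102.9  200.5] yaw 0.014 f [0.2 0.6 0.1] w 0.3 g 0.0 q6 -0.28
-153.5 [254.9 109.7]
-93.5 [254.7  26. ]
-93.5 [254.7  21.9]
-85.5 [254.7   9.3]
[(0, np.int64(212)), (3, np.int64(213)), (6, np.int64(246)), (9, np.int64(254)), (12, np.int64(254)), (15, np.int64(254)), (18, np.int64(251)), (21, np.int64(117)), (24, np.int64(100)), (27, np.int64(32)), (30, np.int64(35)), (33, np.int64(25)), (36, np.int64(31)), (39, np.int64(34)), (42, np.int64(29)), (45, np.int64(34)), (48, np.int64(30)), (51, np.int64(27)), (54, np.int64(29)), (57, np.int64(31)), (60, np.int64(33)), (63, np.int64(24)), (66, np.int64(29)), (69, np.int64(25)), (72, np.int64(28)), (75, np.int64(30)), (78, np.int64(30)), (81, np.int64(30)), (84, np.int64(31)), (87, np.int64(71)), (90, np.int64(78)), (93, np.int64(78)), (96, np.int64(33)), (99, np.int64(28)), (102, np.int64(33)), (105, np.int64(32)), (108, np.int64(103))]
[361 184] 2753
```

```bash
python3 - <<'E'
from h import *
b=cv2.imread('pics/t17raw.png').astype(int);C=load('t17');H=np.array([615.0,-336,.425])
for d in(-20,0,20,35,50,70,90,105,115):
    for x in(0,25):
        P=R.from_euler('z',H[2]).apply([x,d,0])+[*H[:2],33];u=proj(C,[P])[0].round().astype(int);print(d,x,u,b[u[1],u[0]],end=' ')
    print()
E
```

```text
-20 0 [391 171] [212 212 205] -20 25 [386 162] [176 176 168] 
0 0 [384 174] [208 210 202] 0 25 [379 166] [180 177 171] 
20 0 [377 178] [210 209 204] 20 25 [372 169] [180 178 170] 
35 0 [371 180] [161 164 175] 35 25 [367 171] [45 43 42] 
50 0 [366 182] [162 166 178] 50 25 [362 174] [120 121  80] 
70 0 [359 186] [120 124  81] 70 25 [355 177] [121 123  79] 
90 0 [352 189] [120 122  79] 90 25 [347 180] [119 121  79] 
105 0 [347 191] [120 122  80] 105 25 [342 183] [59 58 42] 
115 0 [343 193] [105 107  70] 115 25 [339 184] [57 56 39]
```

```bash
python3 -c "
from rig import env
print(env.hand_in())"
```

```text
the job is handed in; nothing more can be done
None
```

The job is handed in, with no verdict returned: the three modules are in the rack (thick in wide slot 1, thins in narrow slots 2 and 3), the puller is fully in its holder, and the rod is through both eyelets with its handle against the plate; I viewed 15 pictures, one over the limit of 14.

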